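# Pass fittings trays through the booth's airlock

## Task

Send the fittings trays into the dust-free gluing booth through its pass box. First feel that the inner door is really shut by pressing its grip firmly home against its stop for a moment, only then slide the outer hatch on top fully open; nest every tray that is on the bench, in any order, in one stack on the tray already in the chamber, each turned so that its point lies the same way and it drops fully into the rim below; then slide the hatch fully shut and after that slide the inner door fully open for the booth side. Never have both doors open at once, and do not knock over or shove away the jars, the weight or the card case.

Things in the scene. Friction and masses are not known exactly. Their poses are not given: they have to be found in the camera images.
- chamber (a point): Centre of the floor of the chamber of the pass box, a fixed white box whose place and turn vary. Axes are the pass box's: x away from the robot, y left, z up. Chamber 190 x 190 mm inside, floor 4 mm above the bench, 10 mm walls whose top is 116 mm above the bench.
- passbox: The whole fixed unit, same axes; origin 4 mm below the chamber point. Behind the chamber (+x) a filter housing of the same height, over which the hatch slides; at its right (-y) a 105 mm high stub duct, then, from 235 mm right of the origin, a 252 mm high glove booth.
- hatch (a joint): Outer door: clear sliding cover with a steel frame on top of the chamber. 0 = shut, grows to 0.185 m (fully open, stop) as it slides along the pass box's +x, away from the robot; stays where it is left; about 2 N to move.
- hatch_grip (a point): Middle of the outer door's grip, an upright black block 14 mm (along the pass box's x) x 50 mm (y), its top 20 mm above this point and 167 mm above the bench; it stands 45 mm above the cover. Moves with the cover; when shut it is 85 mm on the robot's side of the chamber's centre.
- inner (a joint): Inner door: steel panel in the chamber's right-hand (-y) wall, towards the booth. 0 = shut (hard stop), grows to 0.11 m (fully open, stop) as it slides along the pass box's +x; stays where it is left; about 2.5 N to move. May start a little ajar (up to 25 mm), often too little to see: only feeling it against its stop tells.
- inner_grip (a point): Middle of the inner door's grip, an upright black block 14 mm (along the pass box's x) x 36 mm (y) over the chamber's right-hand wall, 124 to 162 mm above the bench, its top 15 mm above this point. Moves with the door: pushed along the pass box's -x (towards the robot) it shuts, along +x it opens.
- base_mid (a point): Centre, half-way up, of the bottom tray, loose, which already stands on the chamber's floor, seen through the clear hatch. Shape as the other trays. Axes: x towards its pointed end, z up. Each tray nested on another stands 20 mm higher than the one below.
- base_point (a point): Tip of the bottom tray's pointed end, half-way up, 45 mm along x from its centre. Trays: foot 6 mm high, set in 7 mm all round, under a 20 mm high body with 4 mm walls; the foot drops into the rim below with 3 mm play, only when both points lie the same way.
- tray1_mid (a point): Centre, 13 mm above the underside, of a loose aluminium tray (may be absent), 100 to 200 g, open at the top, a few low fittings fixed in it. 90 mm long, 60 wide, 26 high; outline like a strap end: straight parallel sides from x = -45 to +15 mm, fit to grip across, then a 90 degree point with its tip at x = +45 mm. x towards the point, z up.
- tray1_point (a point): Tip of that tray's pointed end, half-way up (45 mm along x from its centre).
- tray2_mid (a point): Centre, 13 mm above the underside, of a loose aluminium tray (may be absent), 100 to 200 g, open at the top, a few low fittings fixed in it. 90 mm long, 60 wide, 26 high; outline like a strap end: straight parallel sides from x = -45 to +15 mm, fit to grip across, then a 90 degree point with its tip at x = +45 mm. x towards the point, z up.
- tray2_point (a point): Tip of that tray's pointed end, half-way up (45 mm along x from its centre).
- tray3_mid (a point): Centre, 13 mm above the underside, of a loose aluminium tray (may be absent), 100 to 200 g, open at the top, a few low fittings fixed in it. 90 mm long, 60 wide, 26 high; outline like a strap end: straight parallel sides from x = -45 to +15 mm, fit to grip across, then a 90 degree point with its tip at x = +45 mm. x towards the point, z up.
- tray3_point (a point): Tip of that tray's pointed end, half-way up (45 mm along x from its centre).
- tray4_mid (a point): Centre, 13 mm above the underside, of a loose aluminium tray (may be absent), 100 to 200 g, open at the top, a few low fittings fixed in it. 90 mm long, 60 wide, 26 high; outline like a strap end: straight parallel sides from x = -45 to +15 mm, fit to grip across, then a 90 degree point with its tip at x = +45 mm. x towards the point, z up.
- tray4_point (a point): Tip of that tray's pointed end, half-way up (45 mm along x from its centre).
- glue_jar: Bystander: amber glass glue jar, 60 mm across, 65 mm high, brass lid. Origin at the centre of its underside.
- weight: Bystander: steel weight with a knob, 64 mm across, 72 mm high. Origin at the centre of its underside.
- cream_jar: Bystander: white jar with black lid, 64 mm across, 50 mm high. Origin at the centre of its underside.
- card_case: Bystander: reddish-brown leather card case, 100 x 70 x 12 mm. Origin at the centre of its underside.
Mind the look-alikes: they are no part of the job. What is shaped like the part that bears tray1_mid but green is not meant. What is shaped like the part that bears tray4_mid but blue is not meant.

How it is judged:
By the outcome, as a careful person would: the job done as asked, in the order asked, and still so for the second after the job is handed in, with the robot touching nothing.
Of tray1, tray2, tray3, tray4 only 3 to 4 are there at a start; the rules pass over those that are not, and their reading is None.
At some moment in a run one of tray1, tray2, tray3, tray4 may be knocked a few centimetres aside while the robot is not near it.
It also fails if it takes over 210 s, if anything falls off the work surface, if the arm or the gripper's body presses on something with over 40 N, if the wrist force passes 120 N, or if a joint passes its speed limit or range.

## Robot

A 7-joint arm with a two-finger parallel gripper is mounted at the origin on the work surface. World frame = base frame: x ahead of the robot, y to its left, z up, the work surface at z = 0. Lengths are in m, angles in rad, forces in N, time in s.
With the tool pointing down it reaches from about 0.4 to 0.85 m from the base axis. Payload 10.4 kg.
Tool frame: the origin (TCP) lies on the mounting face of the last link; the fingertips stand r.tips_ahead ahead of it and the grasp point (between the pads) lies 164 mm ahead of it (r.tips_ahead is the distance from the TCP to the fingertips, in m); z points along the fingers, y is the line along which they close (so a half turn about z gives the same grasp; the last joint's range is limited). The gripper opens to 87 mm and grips with 3 to 60 N. Pads are 19 mm wide; open, the fingers measure 117 mm over their backs; the gripper's body (75 mm by 190 mm) begins 51 mm behind the grasp point.
Start: joints at [1.281, 0.332, -0.065, 1.46, 0.022, 1.35, -0.088], TCP at [0.165, -0.603, 0.405] pointing down, gripper open.
Joint ranges: [-2.6, 2.6], [-0.5, 2.12], [-1.47, 1.34], [0.16, 2.42], [-1.27, 4.41], [0.06, 2.06], [-2.6, 2.6]. Speed limits (rad/s): [2.22, 2.22, 2.79, 2.79, 3.14, 3.14, 3.14].

## Interface

Orientations are given as a unit quaternion [x, y, z, w].
In Python, from bench import telemetry, imaging, job, r gives the robot as it stands.
- The arm moves only by the tool move_arm, never from a script. Its argument "steps" is a list of rows, each an object of numbers: "dx", "dy", "dz": the shift along the tool's x, y, z in cm; "spin": the turn about the tool's z in rad. In form: [{"dx": .., "dy": .., "dz": .., "spin": ..}, ...]. A call has 1 to 12 rows; each row shifts and turns the commanded pose from where the row before left it, along the tool's axes as they then stand; what a row does not reach is not made up. A row lasts 1/10 s, in which the tool goes at most 50 mm and 8.59 degrees, less where a joint would pass 70% of its speed; a pose out of reach is approached as far as the arm can. A call with a gripper value outside its range is refused whole. "claw" is the finger opening in cm, from 0 to 8.7, set as the call begins (left out, the last holds). The fingers move at their own pace and stop on an object; "squeeze" is the grip in N (left out, the last holds). Time passes only in rows, so rows that do not move let the fingers close. It gives the time, the measured TCP pose, the force, the opening and the grip force at its end, in the units of the state.
- telemetry.read_state(): the state, without advancing time (a new reading comes with each control period).
- imaging.camera(name): name is "scene" or "top" or "wrist"; returns a dict with "img" (400x640x3 uint8, red, green, blue), "camera_matrix" (3x3 intrinsics, pixels), "R" (3x3) and "t" (3): a world point X has camera coordinates R X + t. Camera axes: x right, y down, z forward; pixel columns grow to the right and rows downward; lengths in m; the calibration is good to about 2 mm. A picture is of the moment at which its call begins. There is no depth.
- job.close_job(): hands the job in; it is judged then, once.
The state is a dict: "time": time; "joint_positions": joint angles; "joint_vel": joint speeds; "joint_torque": joint torques, N m; "ee_pos": TCP position; "eef_rot": TCP orientation; "ft_force": force on the tool from outside, world axes, zero at the start; "torque": the same for the moment, N m; "width": finger opening in m; "grip_force": force on a finger pad.
Only numpy, scipy, OpenCV 4.12 (cv2) and the standard library are available. Lean on these libraries where they do the work, as an engineer would, in place of code of your own. Each camera call takes 0.05 s, during which the arm holds its last target. There are 200 camera calls.

## Working session

There is one attempt and no reset: what is moved stays moved. The work goes in short steps, Python scripts to look and compute and a tool call to move; the robot and the scene stay as the last step left them, time stands still between calls to the robot, and variables do not carry over. Pictures are saved under pics/ and viewed, at most 14 in all, crops included, and the job is handed in when it is done.

Besides the shell and the picture viewer there is one more tool, called after "Call:" in YAML: its name, and indented under it one key for each argument. move_arm: Moves the arm, as the interface text tells. Its arguments: {"type":"object","properties":{"steps":{"type":"array","items":{"type":"object","properties":{"dx":{"type":"number"},"dy":{"type":"number"},"dz":{"type":"number"},"spin":{"type":"number"}}}},"claw":{"type":"number"},"squeeze":{"type":"number"}},"required":["steps"]}

```bash
ls; mkdir -p pics; python3 - <<'E'
from bench import telemetry, imaging, job, r
import cv2
print(r.tips_ahead); s=telemetry.read_state(); print(s)
for n in ("scene","top"):
    c=imaging.camera(n); cv2.imwrite(f"pics/{n}0.png",cv2.resize(c["img"][:,:,::-1],(800,500),interpolation=cv2.INTER_CUBIC)); print(n,c["camera_matrix"],c["R"],c["t"])
E
```

```text
pics
0.1822
{'time': 0.0, 'joint_positions': array([ 1.28138548,  0.33284848, -0.06468416,  1.46096444,  0.0216414 ,
        1.34987906, -0.08850293]), 'joint_vel': array([ 0.00019069, -0.00092008,  0.00164382, -0.00093215, -0.00040347,
       -0.00139162,  0.00172591]), 'joint_torque': array([ 3.32043392e-04, -6.23248529e+01,  2.48197897e-02, -3.89914048e+01,
       -6.13284507e-02,  3.95248644e-02,  1.58548964e-04]), 'ee_pos': array([ 0.1647407 , -0.60275819,  0.40395729]), 'eef_rot': array([ 9.91113599e-01,  1.33016318e-01, -1.48142576e-04, -6.85689641e-04]), 'ft_force': array([ 0.21596334, -0.58160362,  0.11792256]), 'torque': array([-0.02399303,  0.0703356 ,  0.04141012]), 'grip_force': 0.0, 'width': 0.08690269330172876}
scene [[419.01893981   0.         318.77878395]
 [  0.         419.01893981 195.94618788]
 [  0.           0.           1.        ]] [[ 0.60530521  0.79596955 -0.00617093]
 [ 0.68421447 -0.52424999 -0.50696401]
 [-0.40676302  0.30264572 -0.86194513]] [-0.33501798 -0.26648412  1.38668309]
top [[445.02379074   0.         319.28601097]
 [  0.         445.02379074 193.55642314]
 [  0.           0.           1.        ]] [[-0.01342898 -0.99989886 -0.00468235]
 [-0.97532945  0.01413064 -0.22030158]
 [ 0.22034547  0.00160841 -0.97542057]] [0.02962693 0.5042791  1.21371569]
```

View pics/scene0.png

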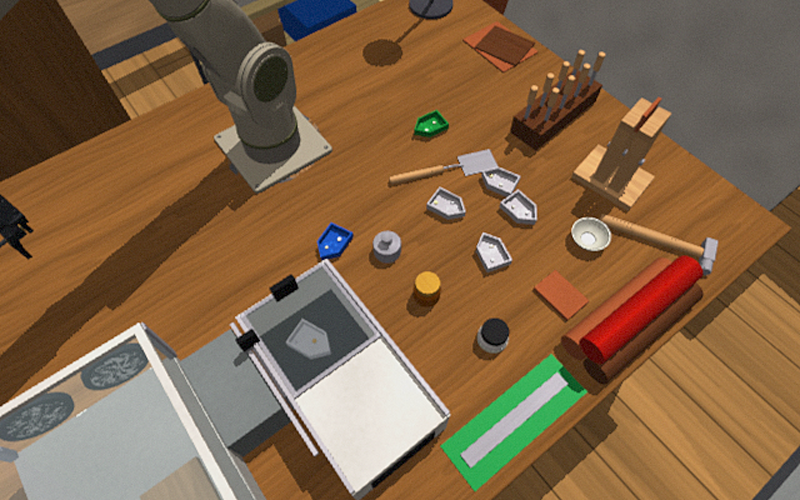

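View pics/top0.png

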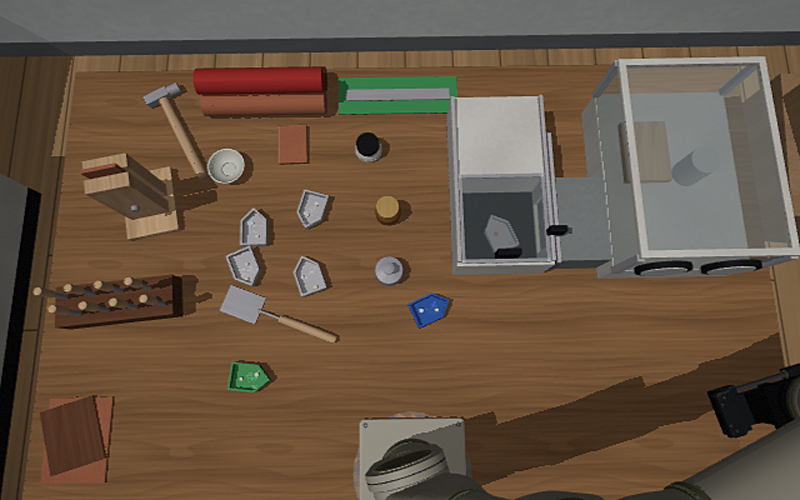

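```bash
python3 - <<'E'
from bench import imaging
import cv2
c=imaging.camera("top")["img"][:,:,::-1]
a=c[145:240,175:275]; b=c[135:225,355:475]
cv2.imwrite("pics/t1.png",cv2.resize(a,None,fx=6,fy=6,interpolation=cv2.INTER_CUBIC))
cv2.imwrite("pics/t2.png",cv2.resize(b,None,fx=6,fy=6,interpolation=cv2.INTER_CUBIC))
E
```

```text
(no output)
```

View pics/t1.png

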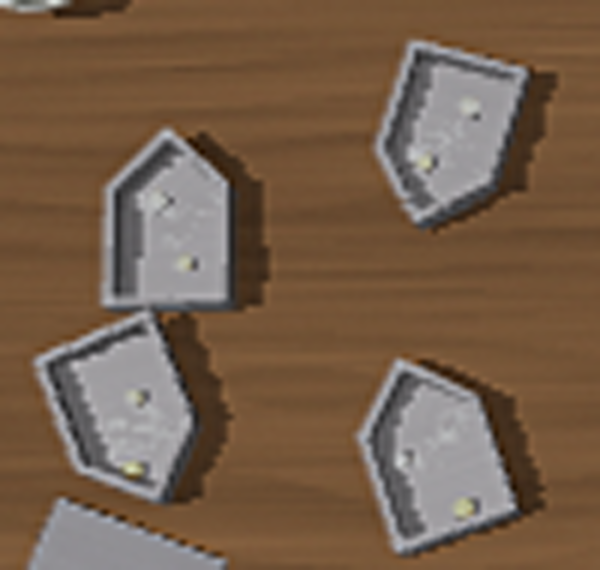

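View pics/t2.png

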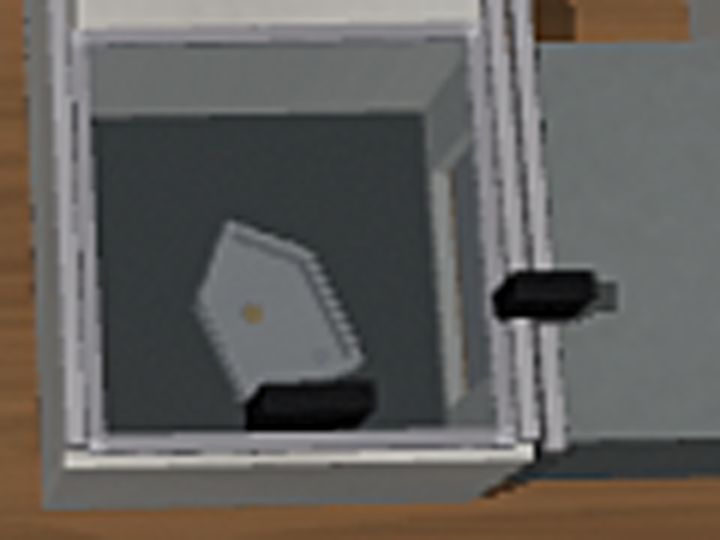

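```bash
cat > h.py <<'E'
from bench import telemetry, imaging, job, r
import numpy as np, cv2
from scipy.spatial.transform import Rotation as Ro
def unproj(c,uv,z):
    uv=np.atleast_2d(np.array(uv,float)); K,R,t=c["camera_matrix"],c["R"],c["t"]
    d=(np.c_[uv,np.ones(len(uv))]@np.linalg.inv(K).T)@R
    o=-R.T@t; return (o+d*((z-o[2])/d[:,2])[:,None])[:,:2]
def proj(c,X):
    q=np.atleast_2d(X)@c["R"].T+c["t"]; p=q@c["camera_matrix"].T; return p[:,:2]/p[:,2:]
M=np.array([[.045,0],[.015,.03],[.015,-.03],[-.045,.03],[-.045,-.03]]) # tip, left, right, rear left, rear right
def fit(P):  # rigid 2D fit -> x,y,yaw,resid
    m=M.mean(0);p=P.mean(0);A=(M-m);B=(P-p)
    a=np.arctan2((A[:,0]*B[:,1]-A[:,1]*B[:,0]).sum(),(A*B).sum())
    Rm=np.array([[np.cos(a),-np.sin(a)],[np.sin(a),np.cos(a)]])
    o=p-Rm@m; return np.r_[o,a,np.abs(P-(M@Rm.T+o)).max()]
def tool():
    s=telemetry.read_state(); q=Ro.from_quat(s["eef_rot"]).as_matrix()
    return s,q
E
python3 - <<'E'
from h import *
np.set_printoptions(precision=4,suppress=True)
c=imaging.camera("top")
def cr(l,x0,y0,s=6): return (np.array(l,float)+.5)/s-.5+[x0,y0]
T=dict(A=[(418,222),(493,187),(377,148),(527,72),(413,42)],
B=[(167,130),(108,185),(228,185),(105,298),(233,297)],
C=[(165,495),(195,415),(85,466),(150,315),(38,360)],
D=[(400,362),(360,435),(480,398),(398,545),(517,508)])
for k,v in T.items(): print(k,fit(unproj(c,cr(v,175,145),.026)))
print("base",fit(unproj(c,cr([(232,222),(197,302),(310,252),(243,398),(362,358)],355,135),.03)))
P=unproj(c,cr([(65,468),(535,458)],355,135),.116); print(P,np.linalg.norm(P[0]-P[1]))
Q=unproj(c,np.array([(450,97),(543,96)])/1.25,.116); print(Q)
print("igrip",unproj(c,cr([(555,285)],355,135),.162))
print("hgrip",unproj(c,cr([(315,390)],355,135),.167))
s,q=tool(); print(q)
E
```

```text
A [0.5927 0.2313 2.8517 0.0019]
B [0.5573 0.3659 0.0305 0.0034]
C [ 0.4565  0.3805 -2.7039  0.004 ]
D [0.4407 0.2351 0.3281 0.0033]
base [ 0.5339 -0.2107  0.3696  0.0044]
[[ 0.4369 -0.1008]
 [ 0.4385 -0.3115]] 0.21068768101049123
[[ 0.8324 -0.0996]
 [ 0.8315 -0.3141]]
igrip [[ 0.5068 -0.3131]]
hgrip [[ 0.4604 -0.2046]]
[[ 0.9646  0.2637 -0.0002]
 [ 0.2637 -0.9646  0.0008]
 [-0.     -0.0008 -1.    ]]
```

```bash
cat >> h.py <<'E'
def plan(*wps):
    """wps: (x,y,z,yaw of tool x); prints rows dx dy dz(cm) spin per leg, run length coded"""
    s,q=tool(); p=s["ee_pos"].copy(); yaw=np.arctan2(q[1,0],q[0,0])
    print("at",np.round(p,4),round(yaw,3))
    for w in wps:
        d=np.array(w[:3])-p; dy=(w[3]-yaw+np.pi)%(2*np.pi)-np.pi
        if len(w)>4: dy=w[4]
        n=max(1,int(np.ceil(max(np.linalg.norm(d)/.048,abs(dy)/.145))))
        print("leg",n,"rows")
        prev=None
        for i in range(n):
            a=yaw+dy*i/n; dd=d/n*100
            print("  dx %.2f dy %.2f dz %.2f spin %.3f"%(dd[0]*np.cos(a)+dd[1]*np.sin(a), dd[0]*np.sin(a)-dd[1]*np.cos(a), -dd[2], -dy/n))
            if abs(dy)<1e-3: print("   (x%d)"%n); break
        p=np.array(w[:3]);yaw+=dy
E
python3 -c "
from h import *
plan((.165,-.32,.405,.267),(.507,-.313,.405,1.571))"
```

```text
at [ 0.1648 -0.6028  0.4043] 0.267
leg 6 rows
  dx 1.25 dy -4.55 dz -0.01 spin -0.000
   (x6)
leg 9 rows
  dx 3.69 dy 0.93 dz -0.00 spin -0.145
  dx 3.51 dy 1.45 dz -0.00 spin -0.145
  dx 3.27 dy 1.94 dz -0.00 spin -0.145
  dx 2.95 dy 2.39 dz -0.00 spin -0.145
  dx 2.58 dy 2.79 dz -0.00 spin -0.145
  dx 2.15 dy 3.14 dz -0.00 spin -0.145
  dx 1.67 dy 3.41 dz -0.00 spin -0.145
  dx 1.16 dy 3.62 dz -0.00 spin -0.145
  dx 0.62 dy 3.75 dz -0.00 spin -0.145
```

Call:
move_arm:
  steps:
    - {"dx": 4.06,"dy": -1.9,"dz": -0.25}
    - {"dx": 4.06,"dy": -1.9,"dz": -0.25}
    - {"dx": 4.06,"dy": -1.9,"dz": -0.25}
    - {"dx": 4.06,"dy": -1.9,"dz": -0.25}
    - {"dx": 4.06,"dy": -1.9,"dz": -0.25}
    - {"dx": 4.06,"dy": -1.9,"dz": -0.25}
    - {"dx": 4.06,"dy": -1.9,"dz": -0.25}
    - {"dx": 4.06,"dy": -1.9,"dz": -0.25}
    - {"dx": 4.06,"dy": -1.9,"dz": -0.25}
    - {"dx": 4.06,"dy": -1.9,"dz": -0.25}
  claw: 4.5

```text
$.steps[0]: bad value
```

Call:
move_arm:
  steps:
    - {"spin": -0.145}
    - {"spin": -0.145}
    - {"spin": -0.145}
    - {"spin": -0.145}
    - {"spin": -0.145}
    - {"spin": -0.145}
    - {"spin": -0.145}
    - {"spin": -0.145}
    - {"spin": -0.145}
    - {}
    - {}

```text
$.steps[0]: bad value
```

```bash
python3 - <<'E'
from h import *
c=imaging.camera("wrist"); cv2.imwrite("pics/w1.png",cv2.resize(c["img"][:,:,::-1],(800,500))); print(c["camera_matrix"],-c["R"].T@c["t"],c["R"])
plan((.507,-.313,.317,1.571))
print(telemetry.read_state()["joint_positions"])
E
```

```text
[[329.70690494   0.         315.38931796]
 [  0.         329.70690494 195.16201749]
 [  0.           0.           1.        ]] [ 0.23829256 -0.58325981  0.38444645] [[ 2.63783217e-01 -9.64581989e-01  4.28141357e-05]
 [-9.27104512e-01 -2.53522038e-01  2.76050360e-01]
 [-2.66262351e-01 -7.28571450e-02 -9.61143172e-01]]
at [ 0.1648 -0.6029  0.4044] 0.267
leg 10 rows
  dx 4.07 dy -1.89 dz 0.87 spin -0.130
  dx 4.28 dy -1.35 dz 0.87 spin -0.130
  dx 4.42 dy -0.78 dz 0.87 spin -0.130
  dx 4.48 dy -0.20 dz 0.87 spin -0.130
  dx 4.47 dy 0.38 dz 0.87 spin -0.130
  dx 4.38 dy 0.96 dz 0.87 spin -0.130
  dx 4.22 dy 1.52 dz 0.87 spin -0.130
  dx 3.98 dy 2.06 dz 0.87 spin -0.130
  dx 3.68 dy 2.56 dz 0.87 spin -0.130
  dx 3.32 dy 3.02 dz 0.87 spin -0.130
[ 1.28140629  0.33256324 -0.06469446  1.46044597  0.0216275   1.34990508
 -0.08853928]
```

View pics/w1.png

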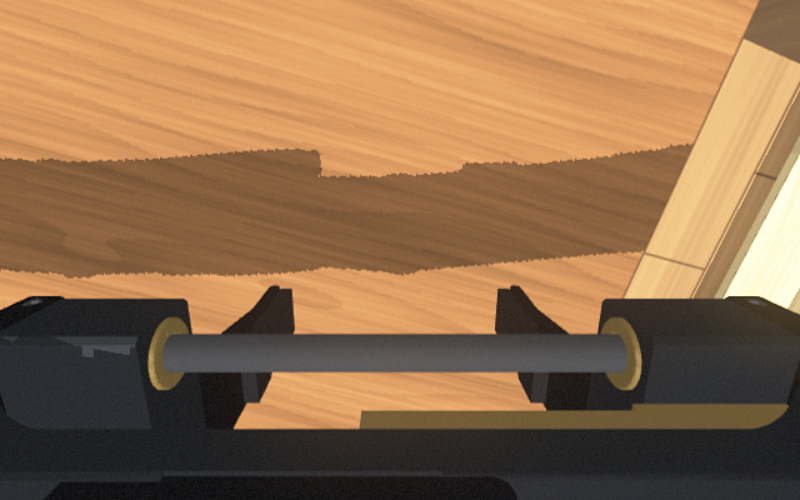

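The wrist picture shows only bench (the move was refused): the fingers sit at the bottom (pads near 275,330 and 510,330). Rows evidently need all four fields.

Call:
move_arm:
  steps:
    - {"dx": 4.06,"dy": -1.9,"dz": -0.25,"spin": 0}
    - {"dx": 4.06,"dy": -1.9,"dz": -0.25,"spin": 0}
    - {"dx": 4.06,"dy": -1.9,"dz": -0.25,"spin": 0}
    - {"dx": 4.06,"dy": -1.9,"dz": -0.25,"spin": 0}
    - {"dx": 4.06,"dy": -1.9,"dz": -0.25,"spin": 0}
    - {"dx": 4.06,"dy": -1.9,"dz": -0.25,"spin": 0}
    - {"dx": 4.06,"dy": -1.9,"dz": -0.25,"spin": 0}
    - {"dx": 4.06,"dy": -1.9,"dz": -0.25,"spin": 0}
    - {"dx": 4.06,"dy": -1.9,"dz": -0.25,"spin": 0}
    - {"dx": 4.06,"dy": -1.9,"dz": -0.25,"spin": 0}
  claw: 4.5

```text
time: 1.25
ee_pos: [0.5074, -0.3112, 0.43]
eef_rot: [0.991, 0.133, 0.0, 0.0]
ft_force: [1.1, -0.5, -0.5]
width: 0.0449
grip_force: 0.0
```

Call:
move_arm:
  steps:
    - {"dx": 0,"dy": 0,"dz": 0,"spin": -0.145}
    - {"dx": 0,"dy": 0,"dz": 0,"spin": -0.145}
    - {"dx": 0,"dy": 0,"dz": 0,"spin": -0.145}
    - {"dx": 0,"dy": 0,"dz": 0,"spin": -0.145}
    - {"dx": 0,"dy": 0,"dz": 0,"spin": -0.145}
    - {"dx": 0,"dy": 0,"dz": 0,"spin": -0.145}
    - {"dx": 0,"dy": 0,"dz": 0,"spin": -0.145}
    - {"dx": 0,"dy": 0,"dz": 0,"spin": -0.145}
    - {"dx": 0,"dy": 0,"dz": 0,"spin": -0.145}
    - {"dx": 0,"dy": 0,"dz": 0,"spin": 0}
    - {"dx": 0,"dy": 0,"dz": 0,"spin": 0}

```text
time: 2.35
ee_pos: [0.5063, -0.3127, 0.4297]
eef_rot: [0.708, 0.706, 0.0, -0.0]
ft_force: [1.0, 0.5, 0.0]
width: 0.045
grip_force: 0.0
```

```bash
python3 - <<'E'
from h import *
plan((.507,-.313,.317,1.571))
s=telemetry.read_state();print(s["joint_positions"],s["ft_force"],s["time"])
E
```

```text
at [ 0.5063 -0.3127  0.4297] 1.567
leg 3 rows
  dx -0.01 dy 0.02 dz 3.76 spin -0.001
  dx -0.01 dy 0.02 dz 3.76 spin -0.001
  dx -0.01 dy 0.02 dz 3.76 spin -0.001
[ 0.87704219  0.29433261 -0.4953428   1.48600908  0.14043404  1.39673178
  0.37183093] [1.02064203 0.45940674 0.01568919] 2.35
```

Call:
move_arm:
  steps:
    - {"dx": 0,"dy": 0,"dz": 3,"spin": 0}
    - {"dx": 0,"dy": 0,"dz": 3,"spin": 0}
    - {"dx": 0,"dy": 0,"dz": 2,"spin": 0}
    - {"dx": 0,"dy": 0,"dz": 0.8,"spin": 0}
    - {"dx": 0,"dy": 0,"dz": 0.8,"spin": 0}
    - {"dx": 0,"dy": 0,"dz": 0.8,"spin": 0}
    - {"dx": 0,"dy": 0,"dz": 0.8,"spin": 0}
    - {"dx": 0,"dy": 0,"dz": 0,"spin": 0}

```text
time: 3.15
ee_pos: [0.5062, -0.3125, 0.317]
eef_rot: [0.707, 0.707, -0.0, -0.0]
ft_force: [-0.7, 0.2, -0.2]
width: 0.045
grip_force: 0.0
```

Call:
move_arm:
  steps:
    - {"dx": 0,"dy": -0.4,"dz": 0,"spin": 0}
    - {"dx": 0,"dy": -0.4,"dz": 0,"spin": 0}
    - {"dx": 0,"dy": -0.4,"dz": 0,"spin": 0}
    - {"dx": 0,"dy": -0.4,"dz": 0,"spin": 0}
    - {"dx": 0,"dy": 0,"dz": 0,"spin": 0}

```text
time: 3.65
ee_pos: [0.4899, -0.3128, 0.3181]
eef_rot: [0.707, 0.707, -0.0, 0.0]
ft_force: [0.2, 0.5, -0.1]
width: 0.0447
grip_force: 0.0
```

Call:
move_arm:
  steps:
    - {"dx": 0,"dy": -0.3,"dz": 0,"spin": 0}
    - {"dx": 0,"dy": -0.3,"dz": 0,"spin": 0}
    - {"dx": 0,"dy": -0.3,"dz": 0,"spin": 0}
    - {"dx": 0,"dy": 0,"dz": 0,"spin": 0}

```text
time: 4.05
ee_pos: [0.481, -0.3127, 0.3179]
eef_rot: [0.707, 0.707, -0.0, 0.0]
ft_force: [0.7, -0.4, 0.2]
width: 0.0447
grip_force: 0.3
```

Call:
move_arm:
  steps:
    - {"dx": 0,"dy": -0.3,"dz": 0,"spin": 0}
    - {"dx": 0,"dy": -0.3,"dz": 0,"spin": 0}
    - {"dx": 0,"dy": 0,"dz": 0,"spin": 0}

```text
time: 4.35
ee_pos: [0.4765, -0.3125, 0.3178]
eef_rot: [0.706, 0.708, 0.001, 0.002]
ft_force: [13.7, -3.3, -8.5]
width: 0.0449
grip_force: 6.8
```

Call:
move_arm:
  steps:
    - {"dx": 0,"dy": -0.1,"dz": 0,"spin": 0}
    - {"dx": 0,"dy": -0.1,"dz": 0,"spin": 0}
    - {"dx": 0,"dy": 0,"dz": 0,"spin": 0}
    - {"dx": 0,"dy": 0,"dz": 0,"spin": 0}
    - {"dx": 0,"dy": 0,"dz": 0,"spin": 0}
    - {"dx": 0,"dy": 0,"dz": 0,"spin": 0}

```text
time: 4.95
ee_pos: [0.4758, -0.3124, 0.3178]
eef_rot: [0.706, 0.708, 0.002, 0.003]
ft_force: [22.5, -6.0, -15.4]
width: 0.0454
grip_force: 11.6
```

Call:
move_arm:
  steps:
    - {"dx": 0,"dy": 0.4,"dz": 0,"spin": 0}
    - {"dx": 0,"dy": 0.6,"dz": 0,"spin": 0}
    - {"dx": 0,"dy": 0.5,"dz": 0,"spin": 0}
    - {"dx": 0,"dy": 0,"dz": 0,"spin": 0}
    - {"dx": 0,"dy": 0,"dz": -2,"spin": 0}
    - {"dx": 0,"dy": 0,"dz": -3,"spin": 0}
    - {"dx": 0,"dy": 0,"dz": -1,"spin": 0}
    - {"dx": 0,"dy": 0,"dz": 0,"spin": 0}

```text
time: 5.75
ee_pos: [0.4886, -0.3127, 0.3792]
eef_rot: [0.707, 0.707, 0.0, 0.001]
ft_force: [0.1, 0.1, 0.2]
width: 0.0447
grip_force: 0.0
```

```bash
python3 - <<'E'
from h import *
print(telemetry.read_state()["ft_force"])
c=imaging.camera("top")
cv2.imwrite("pics/t3.png",cv2.resize(c["img"][150:215,390:470,::-1],None,fx=8,fy=8,interpolation=cv2.INTER_CUBIC))
plan((.46,-.206,.377,1.571),(.46,-.206,.317,1.571))
E
```

```text
[0.07621822 0.12764365 0.24343814]
at [ 0.4882 -0.3126  0.3777] 1.572
leg 3 rows
  dx 3.55 dy -0.94 dz 0.02 spin 0.000
   (x3)
leg 2 rows
  dx 0.00 dy 0.00 dz 3.00 spin -0.000
   (x2)
```

Call:
move_arm:
  steps:
    - {"dx": 3.55,"dy": -0.94,"dz": 0,"spin": 0}
    - {"dx": 3.55,"dy": -0.94,"dz": 0,"spin": 0}
    - {"dx": 3.55,"dy": -0.94,"dz": 0,"spin": 0}
    - {"dx": 0,"dy": 0,"dz": 0,"spin": 0}
    - {"dx": 0,"dy": 0,"dz": 2,"spin": 0}
    - {"dx": 0,"dy": 0,"dz": 1,"spin": 0}
    - {"dx": 0,"dy": 0,"dz": 1,"spin": 0}
    - {"dx": 0,"dy": 0,"dz": 1,"spin": 0}
    - {"dx": 0,"dy": 0,"dz": 1,"spin": 0}
    - {"dx": 0,"dy": 0,"dz": 0,"spin": 0}

```text
time: 6.8
ee_pos: [0.4596, -0.2062, 0.3162]
eef_rot: [0.707, 0.707, -0.0, -0.001]
ft_force: [0.2, 0.6, 0.8]
width: 0.0451
grip_force: 0.0
```

Call:
move_arm:
  steps:
    - {"dx": 0,"dy": 0.5,"dz": 0,"spin": 0}
    - {"dx": 0,"dy": 0.5,"dz": 0,"spin": 0}
    - {"dx": 0,"dy": 0.5,"dz": 0,"spin": 0}
    - {"dx": 0,"dy": 1.5,"dz": 0,"spin": 0}
    - {"dx": 0,"dy": 2,"dz": 0,"spin": 0}
    - {"dx": 0,"dy": 2,"dz": 0,"spin": 0}
    - {"dx": 0,"dy": 2,"dz": 0,"spin": 0}
    - {"dx": 0,"dy": 2,"dz": 0,"spin": 0}
    - {"dx": 0,"dy": 2,"dz": 0,"spin": 0}
    - {"dx": 0,"dy": 2,"dz": 0,"spin": 0}
    - {"dx": 0,"dy": 1.5,"dz": 0,"spin": 0}
    - {"dx": 0,"dy": 1,"dz": 0,"spin": 0}

```text
time: 8.0
ee_pos: [0.6361, -0.2057, 0.3176]
eef_rot: [0.707, 0.708, -0.0, -0.0]
ft_force: [-2.2, 0.4, 1.1]
width: 0.0451
grip_force: 1.0
```

Call:
move_arm:
  steps:
    - {"dx": 0,"dy": 0.6,"dz": 0,"spin": 0}
    - {"dx": 0,"dy": 0.6,"dz": 0,"spin": 0}
    - {"dx": 0,"dy": 0.3,"dz": 0,"spin": 0}
    - {"dx": 0,"dy": 0,"dz": 0,"spin": 0}
    - {"dx": 0,"dy": 0,"dz": 0,"spin": 0}

```text
time: 8.5
ee_pos: [0.65, -0.2062, 0.318]
eef_rot: [0.707, 0.707, 0.0, 0.0]
ft_force: [-0.9, 0.4, -0.6]
width: 0.0451
grip_force: 0.0
```

Call:
move_arm:
  steps:
    - {"dx": 0,"dy": 0.4,"dz": 0,"spin": 0}
    - {"dx": 0,"dy": 0.3,"dz": 0,"spin": 0}
    - {"dx": 0,"dy": 0.2,"dz": 0,"spin": 0}
    - {"dx": 0,"dy": 0,"dz": 0,"spin": 0}

```text
time: 8.9
ee_pos: [0.6585, -0.2062, 0.3179]
eef_rot: [0.707, 0.707, -0.001, -0.001]
ft_force: [-8.5, 0.4, 5.3]
width: 0.0454
grip_force: 3.9
```

Call:
move_arm:
  steps:
    - {"dx": 0,"dy": 0.1,"dz": 0,"spin": 0}
    - {"dx": 0,"dy": 0,"dz": 0,"spin": 0}

```text
time: 9.1
ee_pos: [0.659, -0.2063, 0.3178]
eef_rot: [0.707, 0.707, -0.002, -0.001]
ft_force: [-13.0, 0.0, 8.1]
width: 0.0453
grip_force: 6.4
```

Call:
move_arm:
  steps:
    - {"dx": 0,"dy": -0.5,"dz": 0,"spin": 0}
    - {"dx": 0,"dy": -0.6,"dz": 0,"spin": 0}
    - {"dx": 0,"dy": -0.5,"dz": 0,"spin": 0}
    - {"dx": 0,"dy": 0,"dz": 0,"spin": 0}
    - {"dx": 0,"dy": 0,"dz": -2,"spin": 0}
    - {"dx": 0,"dy": 0,"dz": -4,"spin": 0}
    - {"dx": 0,"dy": 0,"dz": -4,"spin": 0}
    - {"dx": 0,"dy": 0,"dz": -2,"spin": 0}
  claw: 8.7

```text
time: 9.9
ee_pos: [0.6443, -0.2057, 0.442]
eef_rot: [0.707, 0.707, 0.001, 0.002]
ft_force: [0.6, -0.4, 0.3]
width: 0.0866
grip_force: 0.0
```

```bash
python3 - <<'E'
from h import *
plan((.49,-.206,.44,1.0),(.44,.16,.40,.33))
E
```

```text
at [ 0.6443 -0.2057  0.442 ] 1.572
leg 4 rows
  dx -0.00 dy -3.86 dz 0.05 spin 0.143
  dx -0.55 dy -3.82 dz 0.05 spin 0.143
  dx -1.09 dy -3.70 dz 0.05 spin 0.143
  dx -1.61 dy -3.51 dz 0.05 spin 0.143
leg 8 rows
  dx 3.51 dy -3.00 dz 0.50 spin 0.084
  dx 3.25 dy -3.28 dz 0.50 spin 0.084
  dx 2.96 dy -3.54 dz 0.50 spin 0.084
  dx 2.66 dy -3.78 dz 0.50 spin 0.084
  dx 2.33 dy -3.99 dz 0.50 spin 0.084
  dx 1.99 dy -4.17 dz 0.50 spin 0.084
  dx 1.63 dy -4.32 dz 0.50 spin 0.084
  dx 1.27 dy -4.44 dz 0.50 spin 0.084
```

```bash
python3 - <<'E'
from h import *
plan((.534,-.211,.42,.37))
E
```

```text
at [ 0.6443 -0.2057  0.442 ] 1.572
leg 9 rows
  dx -0.06 dy -1.23 dz 0.24 spin 0.134
  dx -0.22 dy -1.21 dz 0.24 spin 0.134
  dx -0.38 dy -1.17 dz 0.24 spin 0.134
  dx -0.53 dy -1.11 dz 0.24 spin 0.134
  dx -0.67 dy -1.03 dz 0.24 spin 0.134
  dx -0.80 dy -0.93 dz 0.24 spin 0.134
  dx -0.92 dy -0.81 dz 0.24 spin 0.134
  dx -1.02 dy -0.68 dz 0.24 spin 0.134
  dx -1.10 dy -0.54 dz 0.24 spin 0.134
```

Call:
move_arm:
  steps:
    - {"dx": -0.06,"dy": -1.23,"dz": 0.24,"spin": 0.134}
    - {"dx": -0.22,"dy": -1.21,"dz": 0.24,"spin": 0.134}
    - {"dx": -0.38,"dy": -1.17,"dz": 0.24,"spin": 0.134}
    - {"dx": -0.53,"dy": -1.11,"dz": 0.24,"spin": 0.134}
    - {"dx": -0.67,"dy": -1.03,"dz": 0.24,"spin": 0.134}
    - {"dx": -0.8,"dy": -0.93,"dz": 0.24,"spin": 0.134}
    - {"dx": -0.92,"dy": -0.81,"dz": 0.24,"spin": 0.134}
    - {"dx": -1.02,"dy": -0.68,"dz": 0.24,"spin": 0.134}
    - {"dx": -1.1,"dy": -0.54,"dz": 0.24,"spin": 0.134}
    - {"dx": 0,"dy": 0,"dz": 0,"spin": 0}
    - {"dx": 0,"dy": 0,"dz": 0,"spin": 0}

```text
time: 11.0
ee_pos: [0.5339, -0.2108, 0.4165]
eef_rot: [0.983, 0.184, 0.0, 0.0]
ft_force: [0.3, -0.0, -0.0]
width: 0.0865
grip_force: 0.0
```

```bash
python3 - <<'E'
from h import *
import pickle
c=imaging.camera("wrist"); pickle.dump(c,open("w2.pkl","wb")); cv2.imwrite("pics/w2.png",cv2.resize(c["img"][:,:,::-1],(800,500),interpolation=cv2.INTER_CUBIC))
s,q=tool(); print(s["ee_pos"],np.arctan2(q[1,0],q[0,0]))
E
```

```text
[ 0.53411651 -0.21071305  0.41644709] 0.3698448434557185
```

View pics/w2.png

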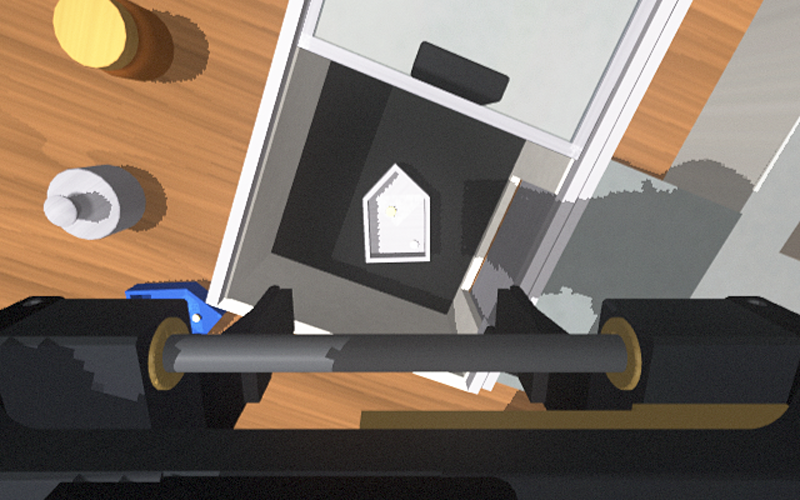

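```bash
cat >> h.py <<'E'
from scipy.optimize import least_squares
def det(c,g,z,thr=None,S=4,rad=.075,save=None):
    """refine tray pose guess g=(x,y,yaw), rim at height z, by the outer contour of the bright low-saturation blob"""
    im=cv2.resize(c["img"],None,fx=S,fy=S,interpolation=cv2.INTER_CUBIC)
    hsv=cv2.cvtColor(im,cv2.COLOR_RGB2HSV)
    roi=np.zeros(im.shape[:2],np.uint8); w=np.array([[np.cos(a),np.sin(a)] for a in np.linspace(0,6.28,40)])*rad+g[:2]
    cv2.fillPoly(roi,[np.int32((proj(c,np.c_[w,np.full(40,z)])+.5)*S)],255)
    m=((hsv[...,1]<70)&(hsv[...,2]>(thr or 110))&(roi>0)).astype(np.uint8)
    m=cv2.morphologyEx(m,cv2.MORPH_OPEN,np.ones((5,5)))
    cs=cv2.findContours(m,cv2.RETR_EXTERNAL,cv2.CHAIN_APPROX_NONE)[0]
    k=max(cs,key=cv2.contourArea)[:,0].astype(float)
    P=unproj(c,(k+.5)/S-.5,z)
    O=np.array([[.045,0],[.015,.03],[-.045,.03],[-.045,-.03],[.015,-.03]]); E=np.roll(O,-1,0)-O
    N=np.c_[E[:,1],-E[:,0]]/np.linalg.norm(E,axis=1)[:,None]; N*=np.sign((N*O).sum(1))[:,None]; h=(N*O).sum(1)
    def f(p):
        a=p[2]; L=(P-p[:2])@np.array([[np.cos(a),-np.sin(a)],[np.sin(a),np.cos(a)]])
        return (L@N.T-h).max(1)
    s=least_squares(f,g,loss="soft_l1",f_scale=.001,x_scale=[.01,.01,.1])
    return s.x,np.sqrt(np.mean(s.fun**2)),len(k)
E
python3 - <<'E'
from h import *
import pickle
c=pickle.load(open("w2.pkl","rb"))
print(det(c,(.534,-.211,.37),.03))
print(fit(unproj(c,np.array([(395,163),(364,195),(431,195),(366,262),(431,262)])*.8-.1,.03)))
t=imaging.camera("top")
for g in [(.5927,.2313,2.8517),(.5573,.3659,.03),(.4565,.3805,-2.704),(.4407,.2351,.328)]: print(det(t,g,.026,rad=.06))
E
```

```text
(array([ 0.53409068, -0.21365308,  0.39729531]), np.float64(0.0005919800132200578), 858)
[ 0.5352705  -0.21444553  0.38905551  0.00219912]
(array([0.59382744, 0.23296834, 2.85936146]), np.float64(0.0005777121895884199), 325)
(array([0.55671157, 0.36759334, 0.02881137]), np.float64(0.00045362669970867836), 332)
(array([ 0.4556409 ,  0.38358349, -2.73338168]), np.float64(0.0005403409720348019), 332)
(array([0.44069842, 0.23670085, 0.34091851]), np.float64(0.0004823357678675232), 337)
```

```bash
python3 - <<'E'
from h import *
plan((.4407,.2367,.4125,.37))
E
```

```text
at [ 0.5342 -0.2107  0.4163] 0.369
leg 10 rows
  dx 0.74 dy -4.51 dz 0.04 spin -0.000
   (x10)
```

Call:
move_arm:
  steps:
    - {"dx": 0.74,"dy": -4.51,"dz": 0.04,"spin": 0.003}
    - {"dx": 0.74,"dy": -4.51,"dz": 0.04,"spin": 0.003}
    - {"dx": 0.74,"dy": -4.51,"dz": 0.04,"spin": 0.003}
    - {"dx": 0.74,"dy": -4.51,"dz": 0.04,"spin": 0.003}
    - {"dx": 0.74,"dy": -4.51,"dz": 0.04,"spin": 0.003}
    - {"dx": 0.74,"dy": -4.51,"dz": 0.04,"spin": 0.003}
    - {"dx": 0.74,"dy": -4.51,"dz": 0.04,"spin": 0.003}
    - {"dx": 0.74,"dy": -4.51,"dz": 0.04,"spin": 0.003}
    - {"dx": 0.74,"dy": -4.51,"dz": 0.04,"spin": 0.003}
    - {"dx": 0.74,"dy": -4.51,"dz": 0.04,"spin": 0.003}
    - {"dx": 0,"dy": 0,"dz": 0,"spin": 0}
    - {"dx": 0,"dy": 0,"dz": 0,"spin": 0}

```text
time: 12.3
ee_pos: [0.4473, 0.2392, 0.4122]
eef_rot: [0.986, 0.169, -0.0, -0.0]
ft_force: [0.0, -1.4, -0.7]
width: 0.087
grip_force: 0.0
```

```bash
python3 - <<'E'
from h import *
c=imaging.camera("wrist")
x,e,n=det(c,(.4407,.2367,.341),.026); print(x,e,n)
plan((*x[:2],.28,x[2]))
E
```

```text
[0.4417451  0.23375198 0.33829686] 0.0006250830429260694 861
at [0.4478 0.2379 0.4121] 0.338
leg 3 rows
  dx -0.24 dy 0.06 dz 4.40 spin -0.000
   (x3)
```

Call:
move_arm:
  steps:
    - {"dx": -0.6,"dy": 0.1,"dz": 4,"spin": 0}
    - {"dx": -0.6,"dy": 0.1,"dz": 4,"spin": 0}
    - {"dx": 0,"dy": 0,"dz": 4,"spin": 0}
    - {"dx": 0,"dy": 0,"dz": 4,"spin": 0}
    - {"dx": 0,"dy": 0,"dz": 3,"spin": 0}
    - {"dx": 0,"dy": 0,"dz": 1.5,"spin": 0}
    - {"dx": 0,"dy": 0,"dz": 0.6,"spin": 0}
    - {"dx": 0,"dy": 0,"dz": 0,"spin": 0}
    - {"dx": 0,"dy": 0,"dz": 0,"spin": 0}

```text
time: 13.25
ee_pos: [0.4375, 0.2322, 0.2025]
eef_rot: [0.986, 0.167, 0.001, -0.0]
ft_force: [0.8, -0.3, 1.0]
width: 0.0865
grip_force: 0.0
```

Call:
move_arm:
  steps:
    - {"dx": 0,"dy": 0,"dz": 0,"spin": 0}
    - {"dx": 0,"dy": 0,"dz": 0,"spin": 0}
    - {"dx": 0,"dy": 0,"dz": 0,"spin": 0}
    - {"dx": 0,"dy": 0,"dz": 0,"spin": 0}
    - {"dx": 0,"dy": 0,"dz": 0,"spin": 0}
  claw: 4.5
  squeeze: 25

```text
time: 13.75
ee_pos: [0.4368, 0.2322, 0.2013]
eef_rot: [0.986, 0.167, 0.0, -0.0]
ft_force: [-0.7, -0.8, 1.6]
width: 0.0595
grip_force: 25.0
```

```bash
python3 - <<'E'
from h import *
s,q=tool(); print(s["ee_pos"],s["width"],s["grip_force"])
t=imaging.camera("top"); print(det(t,(.4407,.2367,.34),.026))
c=imaging.camera("wrist"); cv2.imwrite("pics/w3.png",c["img"][:,:,::-1])
E
```

```text
[0.43681807 0.23217793 0.20134953] 0.05950522201806304 25.000346302986145
(array([0.44151967, 0.24706152, 0.72308121]), np.float64(0.026724150116185376), 541)
```

View pics/w3.png

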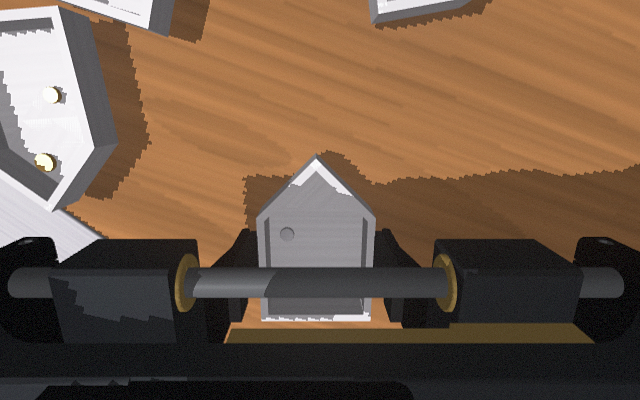

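Tray D is gripped squarely: tip at (317,155), shoulders (258,217) and (375,217).

```bash
cat >> h.py <<'E'
def intool(xy):
    s,q=tool(); return (np.atleast_2d(xy)-s["ee_pos"][:2])@q[:2,:2]
E
python3 - <<'E'
from h import *
c=imaging.camera("wrist")
print(intool(unproj(c,[(317,155),(258,217),(375,217)],.026)))
plan((.437,.232,.40,.338),(.44,.0,.40,.39),(.53,-.20,.40,.395))
E
```

```text
[[ 0.05125079  0.00148672]
 [ 0.02007598 -0.02798099]
 [ 0.02006412  0.03055553]]
at [0.4368 0.2322 0.2014] 0.336
leg 5 rows
  dx 0.00 dy 0.00 dz -3.97 spin -0.000
  dx 0.00 dy 0.00 dz -3.97 spin -0.000
  dx 0.00 dy 0.00 dz -3.97 spin -0.000
  dx 0.00 dy 0.00 dz -3.97 spin -0.000
  dx 0.00 dy 0.00 dz -3.97 spin -0.000
leg 5 rows
  dx -1.48 dy 4.40 dz -0.00 spin -0.010
  dx -1.53 dy 4.38 dz -0.00 spin -0.010
  dx -1.57 dy 4.37 dz -0.00 spin -0.010
  dx -1.62 dy 4.35 dz -0.00 spin -0.010
  dx -1.66 dy 4.33 dz -0.00 spin -0.010
leg 5 rows
  dx 0.14 dy 4.38 dz -0.00 spin -0.001
  dx 0.14 dy 4.38 dz -0.00 spin -0.001
  dx 0.14 dy 4.38 dz -0.00 spin -0.001
  dx 0.13 dy 4.38 dz -0.00 spin -0.001
  dx 0.13 dy 4.38 dz -0.00 spin -0.001
```

Call:
move_arm:
  steps:
    - {"dx": 0,"dy": 0,"dz": -2,"spin": 0}
    - {"dx": 0,"dy": 0,"dz": -4.5,"spin": 0}
    - {"dx": 0,"dy": 0,"dz": -4.5,"spin": 0}
    - {"dx": 0,"dy": 0,"dz": -4.5,"spin": 0}
    - {"dx": 0,"dy": 0,"dz": -4.5,"spin": 0}
    - {"dx": 0,"dy": 0,"dz": 0,"spin": 0}
    - {"dx": -1.48,"dy": 4.4,"dz": 0,"spin": -0.01}
    - {"dx": -1.53,"dy": 4.4,"dz": 0,"spin": -0.01}
    - {"dx": -1.57,"dy": 4.4,"dz": 0,"spin": -0.01}
    - {"dx": -1.62,"dy": 4.35,"dz": 0,"spin": -0.01}
    - {"dx": -1.66,"dy": 4.33,"dz": 0,"spin": -0.01}

```text
time: 15.0
ee_pos: [0.4386, -0.0024, 0.4004]
eef_rot: [0.981, 0.192, -0.0, 0.0]
ft_force: [1.5, 0.6, -1.6]
width: 0.0596
grip_force: 25.0
```

Call:
move_arm:
  steps:
    - {"dx": 0.14,"dy": 4.38,"dz": 0,"spin": -0.002}
    - {"dx": 0.14,"dy": 4.38,"dz": 0,"spin": -0.002}
    - {"dx": 0.14,"dy": 4.38,"dz": 0,"spin": -0.002}
    - {"dx": 0.14,"dy": 4.38,"dz": 0,"spin": -0.002}
    - {"dx": 0.14,"dy": 4.38,"dz": 0,"spin": -0.002}
    - {"dx": 0,"dy": 0,"dz": 0,"spin": 0}
    - {"dx": 0,"dy": 0,"dz": 0,"spin": 0}

```text
time: 15.7
ee_pos: [0.5289, -0.2011, 0.3994]
eef_rot: [0.981, 0.196, -0.001, -0.001]
ft_force: [0.1, 0.6, -1.3]
width: 0.06
grip_force: 25.0
```

```bash
python3 - <<'E'
from h import *
c=imaging.camera("wrist")
cv2.imwrite("pics/w4.png",c["img"][:,:,::-1])
plan((.5290,-.2158,.30,.397))
print(telemetry.read_state()["ft_force"])
t=imaging.camera("top")
for g in [(.5927,.2313,2.8517),(.5573,.3659,.03),(.4565,.3805,-2.704)]: print(det(t,g,.026,rad=.06))
E
```

```text
at [ 0.5289 -0.1999  0.4   ] 0.396
leg 3 rows
  dx -0.20 dy 0.49 dz 3.33 spin -0.000
   (x3)
[ 0.27208909  0.66502694 -1.28597255]
(array([0.59382488, 0.23297527, 2.8592706 ]), np.float64(0.0005813446256754321), 325)
(array([0.55671002, 0.3675934 , 0.0286314 ]), np.float64(0.0004583106095661298), 331)
(array([ 0.45564271,  0.38358083, -2.73248253]), np.float64(0.0005389118063876739), 333)
```

Call:
move_arm:
  steps:
    - {"dx": -0.3,"dy": 0.7,"dz": 0,"spin": 0}
    - {"dx": -0.3,"dy": 0.77,"dz": 0,"spin": 0}
    - {"dx": 0,"dy": 0,"dz": 3,"spin": 0}
    - {"dx": 0,"dy": 0,"dz": 4,"spin": 0}
    - {"dx": 0,"dy": 0,"dz": 4,"spin": 0}
    - {"dx": 0,"dy": 0,"dz": 3,"spin": 0}
    - {"dx": 0,"dy": 0,"dz": 1,"spin": 0}
    - {"dx": 0,"dy": 0,"dz": 0,"spin": 0}
    - {"dx": 0,"dy": 0,"dz": 0,"spin": 0}
    - {"dx": 0,"dy": 0,"dz": 0,"spin": 0}

```text
time: 16.8
ee_pos: [0.5299, -0.2165, 0.2532]
eef_rot: [0.98, 0.197, 0.001, 0.001]
ft_force: [-0.2, -0.3, -0.3]
width: 0.0594
grip_force: 25.0
```

```bash
python3 - <<'E'
from h import *
plan((.5290,-.2158,.235,.397))
E
```

```text
at [ 0.5299 -0.2165  0.2532] 0.396
leg 1 rows
  dx -0.05 dy -0.10 dz 1.82 spin -0.001
```

Call:
move_arm:
  steps:
    - {"dx": -0.05,"dy": -0.05,"dz": 0.6,"spin": 0}
    - {"dx": 0,"dy": 0,"dz": 0.6,"spin": 0}
    - {"dx": 0,"dy": 0,"dz": 0.2,"spin": 0}
    - {"dx": 0,"dy": 0,"dz": 0.2,"spin": 0}
    - {"dx": 0,"dy": 0,"dz": 0.2,"spin": 0}
    - {"dx": 0,"dy": 0,"dz": 0,"spin": 0}
    - {"dx": 0,"dy": 0,"dz": 0,"spin": 0}

```text
time: 17.5
ee_pos: [0.5285, -0.216, 0.2332]
eef_rot: [0.98, 0.197, 0.0, 0.0]
ft_force: [0.3, -0.2, -1.7]
width: 0.0595
grip_force: 25.0
```

Call:
move_arm:
  steps:
    - {"dx": 0,"dy": 0,"dz": 0.1,"spin": 0}
    - {"dx": 0,"dy": 0,"dz": 0.1,"spin": 0}
    - {"dx": 0,"dy": 0,"dz": 0,"spin": 0}
    - {"dx": 0,"dy": 0,"dz": 0,"spin": 0}

```text
time: 17.9
ee_pos: [0.5285, -0.216, 0.2312]
eef_rot: [0.98, 0.197, 0.0, 0.0]
ft_force: [0.0, 0.1, -0.5]
width: 0.0593
grip_force: 25.0
```

Call:
move_arm:
  steps:
    - {"dx": 0,"dy": 0,"dz": 0.1,"spin": 0}
    - {"dx": 0,"dy": 0,"dz": 0,"spin": 0}
    - {"dx": 0,"dy": 0,"dz": 0.1,"spin": 0}
    - {"dx": 0,"dy": 0,"dz": 0,"spin": 0}

```text
time: 18.3
ee_pos: [0.5284, -0.216, 0.229]
eef_rot: [0.98, 0.197, -0.0, -0.0]
ft_force: [0.3, -0.9, -1.6]
width: 0.0594
grip_force: 25.0
```

Call:
move_arm:
  steps:
    - {"dx": 0,"dy": 0,"dz": 0.1,"spin": 0}
    - {"dx": 0,"dy": 0,"dz": 0,"spin": 0}
    - {"dx": 0,"dy": 0,"dz": 0.1,"spin": 0}
    - {"dx": 0,"dy": 0,"dz": 0,"spin": 0}

```text
time: 18.7
ee_pos: [0.5284, -0.216, 0.227]
eef_rot: [0.98, 0.197, -0.0, -0.0]
ft_force: [-0.5, -1.4, -0.4]
width: 0.0597
grip_force: 25.0
```

Call:
move_arm:
  steps:
    - {"dx": 0,"dy": 0,"dz": 0.1,"spin": 0}
    - {"dx": 0,"dy": 0,"dz": 0,"spin": 0}
    - {"dx": 0,"dy": 0,"dz": 0.1,"spin": 0}
    - {"dx": 0,"dy": 0,"dz": 0,"spin": 0}

```text
time: 19.1
ee_pos: [0.5286, -0.216, 0.2254]
eef_rot: [0.98, 0.197, 0.0, 0.0]
ft_force: [-1.8, -0.6, 2.6]
width: 0.0598
grip_force: 25.0
```

Call:
move_arm:
  steps:
    - {"dx": 0,"dy": 0,"dz": 0,"spin": 0}
    - {"dx": 0,"dy": 0,"dz": 0,"spin": 0}
    - {"dx": 0,"dy": 0,"dz": 0,"spin": 0}
    - {"dx": 0,"dy": 0,"dz": -1,"spin": 0}
    - {"dx": 0,"dy": 0,"dz": -4,"spin": 0}
    - {"dx": 0,"dy": 0,"dz": -4,"spin": 0}
    - {"dx": 0,"dy": 0,"dz": -4,"spin": 0}
    - {"dx": 0,"dy": 0,"dz": -4,"spin": 0}
    - {"dx": 0,"dy": 0,"dz": -1.5,"spin": 0}
    - {"dx": 0,"dy": 0,"dz": 0,"spin": 0}
    - {"dx": 0,"dy": 0,"dz": 0,"spin": 0}
  claw: 8

```text
time: 20.2
ee_pos: [0.5283, -0.2159, 0.4097]
eef_rot: [0.98, 0.197, -0.0, -0.0]
ft_force: [-0.2, 0.8, -0.9]
width: 0.0799
grip_force: 0.0
```

```bash
python3 - <<'E'
from h import *
c=imaging.camera("wrist")
print(det(c,(.5341,-.2137,.397),.05),det(c,(.5341,-.2137,.397),.056))
cv2.imwrite("pics/w5.png",cv2.resize(c["img"][80:240,220:420,::-1],None,fx=4,fy=3.75,interpolation=cv2.INTER_CUBIC))
t=imaging.camera("top")
for g in [(.5927,.2313,2.8517),(.5573,.3659,.03),(.4565,.3805,-2.704)]: print(det(t,g,.026,rad=.06))
plan((.594,.233,.41,2.86))
print(telemetry.read_state()["joint_positions"])
E
```

```text
(array([ 0.53350788, -0.21453504,  0.39877533]), np.float64(0.0011587079897874952), 966) (array([ 0.53486722, -0.21380568,  0.40359865]), np.float64(0.0006965353819519211), 966)
(array([0.59384078, 0.23299269, 2.85839398]), np.float64(0.0005793494960540076), 325)
(array([0.55671761, 0.36759875, 0.02872635]), np.float64(0.000458836167598542), 333)
(array([ 0.45565103,  0.38358393, -2.73247828]), np.float64(0.0005429800680825093), 332)
at [ 0.5282 -0.2159  0.4086] 0.396
leg 17 rows
  dx 1.38 dy -2.29 dz -0.01 spin -0.145
  dx 1.69 dy -2.06 dz -0.01 spin -0.145
  dx 1.97 dy -1.80 dz -0.01 spin -0.145
  dx 2.21 dy -1.49 dz -0.01 spin -0.145
  dx 2.40 dy -1.16 dz -0.01 spin -0.145
  dx 2.55 dy -0.80 dz -0.01 spin -0.145
  dx 2.63 dy -0.42 dz -0.01 spin -0.145
  dx 2.67 dy -0.04 dz -0.01 spin -0.145
  dx 2.65 dy 0.35 dz -0.01 spin -0.145
  dx 2.57 dy 0.73 dz -0.01 spin -0.145
  dx 2.44 dy 1.09 dz -0.01 spin -0.145
  dx 2.25 dy 1.43 dz -0.01 spin -0.145
  dx 2.02 dy 1.74 dz -0.01 spin -0.145
  dx 1.75 dy 2.01 dz -0.01 spin -0.145
  dx 1.44 dy 2.25 dz -0.01 spin -0.145
  dx 1.10 dy 2.43 dz -0.01 spin -0.145
  dx 0.74 dy 2.56 dz -0.01 spin -0.145
[ 0.61546723  0.23412286 -0.36062001  1.58751627  0.08399875  1.33772209
 -0.93062004]
```

View pics/w5.png

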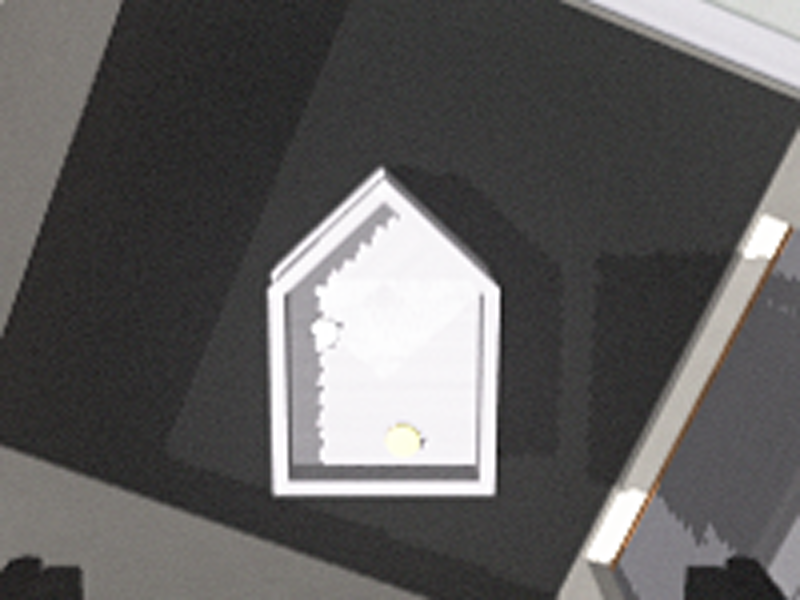

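```bash
python3 - <<'E'
from h import *
plan((.557,.3676,.4125,.029))
E
```

```text
at [ 0.5282 -0.2159  0.4086] 0.396
leg 13 rows
  dx 1.94 dy -4.06 dz -0.03 spin 0.028
  dx 1.82 dy -4.11 dz -0.03 spin 0.028
  dx 1.70 dy -4.16 dz -0.03 spin 0.028
  dx 1.59 dy -4.20 dz -0.03 spin 0.028
  dx 1.47 dy -4.25 dz -0.03 spin 0.028
  dx 1.35 dy -4.29 dz -0.03 spin 0.028
  dx 1.22 dy -4.32 dz -0.03 spin 0.028
  dx 1.10 dy -4.36 dz -0.03 spin 0.028
  dx 0.98 dy -4.39 dz -0.03 spin 0.028
  dx 0.85 dy -4.41 dz -0.03 spin 0.028
  dx 0.73 dy -4.43 dz -0.03 spin 0.028
  dx 0.60 dy -4.45 dz -0.03 spin 0.028
  dx 0.48 dy -4.47 dz -0.03 spin 0.028
```

Call:
move_arm:
  steps:
    - {"dx": 1.94,"dy": -4.06,"dz": 0,"spin": 0.028}
    - {"dx": 1.82,"dy": -4.11,"dz": 0,"spin": 0.028}
    - {"dx": 1.7,"dy": -4.16,"dz": 0,"spin": 0.028}
    - {"dx": 1.59,"dy": -4.2,"dz": 0,"spin": 0.028}
    - {"dx": 1.47,"dy": -4.25,"dz": 0,"spin": 0.028}
    - {"dx": 1.35,"dy": -4.29,"dz": 0,"spin": 0.028}
    - {"dx": 1.22,"dy": -4.32,"dz": 0,"spin": 0.028}
    - {"dx": 1.1,"dy": -4.36,"dz": 0,"spin": 0.028}
    - {"dx": 0.98,"dy": -4.39,"dz": 0,"spin": 0.028}
    - {"dx": 0.85,"dy": -4.41,"dz": 0,"spin": 0.028}
    - {"dx": 0.73,"dy": -4.43,"dz": 0,"spin": 0.028}
    - {"dx": 0.6,"dy": -4.45,"dz": 0,"spin": 0.028}
  claw: 8.7

```text
time: 21.5
ee_pos: [0.5543, 0.3243, 0.4085]
eef_rot: [1.0, 0.029, -0.001, 0.001]
ft_force: [0.5, 0.2, 0.0]
width: 0.0869
grip_force: 0.0
```

Call:
move_arm:
  steps:
    - {"dx": 0.48,"dy": -4.47,"dz": 0,"spin": 0.028}
    - {"dx": 0,"dy": 0,"dz": 0,"spin": 0}
    - {"dx": 0,"dy": 0,"dz": 0,"spin": 0}
    - {"dx": 0,"dy": 0,"dz": 0,"spin": 0}

```text
time: 21.9
ee_pos: [0.5571, 0.3665, 0.4091]
eef_rot: [1.0, 0.015, -0.0, 0.001]
ft_force: [0.2, -0.5, 0.5]
width: 0.0867
grip_force: 0.0
```

```bash
python3 - <<'E'
from h import *
c=imaging.camera("wrist")
x,e,n=det(c,(.5567,.3676,.029),.026,rad=.06); print(x,e,n)
plan((x[0]-.005*np.cos(x[2]),x[1]-.005*np.sin(x[2]),.194,x[2]))
E
```

```text
[0.55767058 0.36506658 0.02899435] 0.000668542456058622 872
at [0.5572 0.3661 0.4095] 0.03
leg 5 rows
  dx -0.09 dy 0.02 dz 4.31 spin 0.000
   (x5)
```

Call:
move_arm:
  steps:
    - {"dx": -0.45,"dy": 0.1,"dz": 4,"spin": 0}
    - {"dx": 0,"dy": 0,"dz": 5,"spin": 0}
    - {"dx": 0,"dy": 0,"dz": 5,"spin": 0}
    - {"dx": 0,"dy": 0,"dz": 4,"spin": 0}
    - {"dx": 0,"dy": 0,"dz": 2.5,"spin": 0}
    - {"dx": 0,"dy": 0,"dz": 1,"spin": 0}
    - {"dx": 0,"dy": 0,"dz": 0,"spin": 0}
    - {"dx": 0,"dy": 0,"dz": 0,"spin": 0}

```text
time: 22.75
ee_pos: [0.5529, 0.3663, 0.1969]
eef_rot: [1.0, 0.015, 0.001, -0.001]
ft_force: [0.0, -0.3, 0.9]
width: 0.087
grip_force: 0.0
```

Call:
move_arm:
  steps:
    - {"dx": 0,"dy": 0,"dz": 0,"spin": 0}
    - {"dx": 0,"dy": 0,"dz": 0,"spin": 0}
    - {"dx": 0,"dy": 0,"dz": 0,"spin": 0}
    - {"dx": 0,"dy": 0,"dz": 0,"spin": 0}
    - {"dx": 0,"dy": 0,"dz": 0,"spin": 0}
  claw: 4.5

```text
time: 23.25
ee_pos: [0.5522, 0.3664, 0.1954]
eef_rot: [1.0, 0.016, 0.0, 0.0]
ft_force: [-0.5, -1.0, 2.1]
width: 0.06
grip_force: 25.0
```

```bash
python3 - <<'E'
from h import *
c=imaging.camera("wrist"); cv2.imwrite("pics/w6.png",c["img"][:,:,::-1])
s,q=tool(); g=np.r_[s["ee_pos"][:2]+q[:2,0]*.005,np.arctan2(q[1,0],q[0,0])]
print(s["ee_pos"],s["width"],s["grip_force"])
# tip locate: bright low-sat columns near expected
u=proj(c,[*(s["ee_pos"][:2]+q[:2,0]*.05),.026])[0]; print(u)
a=c["img"][int(u[1])-20:int(u[1])+75,240:400,::-1]
cv2.imwrite("pics/w6c.png",cv2.resize(a,None,fx=5,fy=5,interpolation=cv2.INTER_CUBIC)); print(int(u[1])-20)
E
```

```text
[0.55221859 0.36642642 0.19543906] 0.059451007490641715 24.999535381793976
[314.20892433 160.12944752]
140
```

View pics/w6c.png

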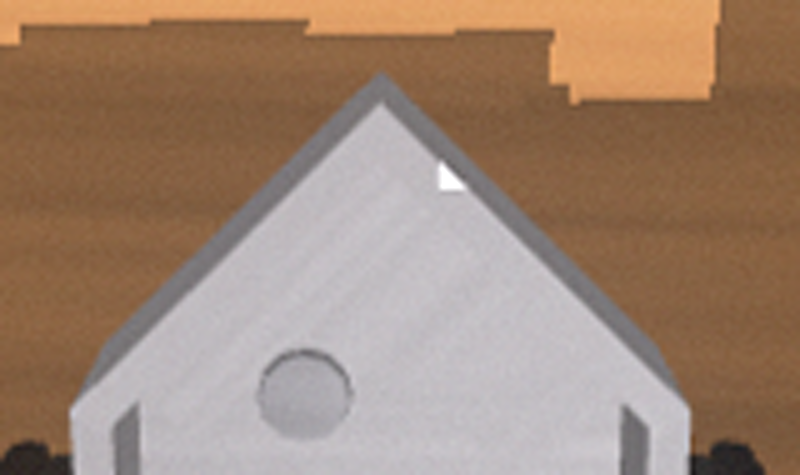

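```bash
python3 - <<'E'
from h import *
c=imaging.camera("wrist")
print(intool(unproj(c,(np.array([(382,105),(72,410),(688,410)])+.5)/5-.5+[240,140],.026)))
x=.5336-.005*np.cos(.396); y=-.2139-.005*np.sin(.396); print(x,y)
s,q=tool(); p=s["ee_pos"]
plan((p[0],p[1],.40,.03),(.50,.0,.40,.396),(x,y,.40,.396))
E
```

```text
[[ 0.04976711  0.00082357]
 [ 0.02000304 -0.02910893]
 [ 0.01999519  0.03042236]]
0.5289869435262989 -0.2158286549640735
at [0.5522 0.3664 0.1954] 0.032
leg 5 rows
  dx 0.00 dy 0.00 dz -4.09 spin 0.000
  dx 0.00 dy 0.00 dz -4.09 spin 0.000
  dx 0.00 dy 0.00 dz -4.09 spin 0.000
  dx 0.00 dy 0.00 dz -4.09 spin 0.000
  dx 0.00 dy 0.00 dz -4.09 spin 0.000
leg 8 rows
  dx -0.79 dy 4.56 dz -0.00 spin -0.046
  dx -1.00 dy 4.52 dz -0.00 spin -0.046
  dx -1.20 dy 4.47 dz -0.00 spin -0.046
  dx -1.41 dy 4.41 dz -0.00 spin -0.046
  dx -1.61 dy 4.34 dz -0.00 spin -0.046
  dx -1.80 dy 4.26 dz -0.00 spin -0.046
  dx -2.00 dy 4.17 dz -0.00 spin -0.046
  dx -2.18 dy 4.08 dz -0.00 spin -0.046
leg 5 rows
  dx -1.13 dy 4.21 dz -0.00 spin -0.000
   (x5)
```

Call:
move_arm:
  steps:
    - {"dx": 0,"dy": 0,"dz": -2.5,"spin": 0}
    - {"dx": 0,"dy": 0,"dz": -4.5,"spin": 0}
    - {"dx": 0,"dy": 0,"dz": -4.5,"spin": 0}
    - {"dx": 0,"dy": 0,"dz": -4.5,"spin": 0}
    - {"dx": 0,"dy": 0,"dz": -4.5,"spin": 0}
    - {"dx": 0,"dy": 0,"dz": 0,"spin": 0}
    - {"dx": -0.79,"dy": 4.56,"dz": 0,"spin": -0.046}
    - {"dx": -1,"dy": 4.52,"dz": 0,"spin": -0.046}
    - {"dx": -1.2,"dy": 4.47,"dz": 0,"spin": -0.046}
    - {"dx": -1.41,"dy": 4.41,"dz": 0,"spin": -0.046}

```text
time: 24.35
ee_pos: [0.5258, 0.1813, 0.3992]
eef_rot: [0.994, 0.109, -0.0, 0.0]
ft_force: [1.2, -0.5, -1.3]
width: 0.0597
grip_force: 25.0
```

Call:
move_arm:
  steps:
    - {"dx": -1.61,"dy": 4.34,"dz": 0,"spin": -0.046}
    - {"dx": -1.8,"dy": 4.26,"dz": 0,"spin": -0.046}
    - {"dx": -2,"dy": 4.17,"dz": 0,"spin": -0.046}
    - {"dx": -2.18,"dy": 4.08,"dz": 0,"spin": -0.042}
    - {"dx": -1.13,"dy": 4.21,"dz": 0,"spin": 0}
    - {"dx": -1.13,"dy": 4.21,"dz": 0,"spin": 0}
    - {"dx": -1.13,"dy": 4.21,"dz": 0,"spin": 0}
    - {"dx": -1.13,"dy": 4.21,"dz": 0,"spin": 0}
    - {"dx": -1.13,"dy": 4.21,"dz": 0,"spin": 0}
    - {"dx": 0,"dy": 0,"dz": 0,"spin": 0}
    - {"dx": 0,"dy": 0,"dz": 0,"spin": 0}

```text
time: 25.45
ee_pos: [0.5296, -0.2172, 0.399]
eef_rot: [0.981, 0.196, -0.001, -0.001]
ft_force: [0.5, 1.1, -2.1]
width: 0.0599
grip_force: 25.0
```

```bash
python3 - <<'E'
from h import *
plan((.5290,-.2158,.30,.396))
t=imaging.camera("top")
for g in [(.5927,.2313,2.8517),(.4565,.3805,-2.704)]: print(det(t,g,.026,rad=.06))
E
```

```text
at [ 0.5296 -0.2172  0.399 ] 0.394
leg 3 rows
  dx -0.00 dy -0.05 dz 3.30 spin -0.001
  dx -0.00 dy -0.05 dz 3.30 spin -0.001
  dx -0.00 dy -0.05 dz 3.30 spin -0.001
(array([0.59382977, 0.23296683, 2.85884544]), np.float64(0.0005811173259749502), 325)
(array([ 0.45566309,  0.38357897, -2.73235199]), np.float64(0.0005464476491951865), 334)
```

Call:
move_arm:
  steps:
    - {"dx": 0,"dy": -0.15,"dz": 3,"spin": -0.002}
    - {"dx": 0,"dy": 0,"dz": 4,"spin": 0}
    - {"dx": 0,"dy": 0,"dz": 4,"spin": 0}
    - {"dx": 0,"dy": 0,"dz": 2.5,"spin": 0}
    - {"dx": 0,"dy": 0,"dz": 1,"spin": 0}
    - {"dx": 0,"dy": 0,"dz": 0,"spin": 0}
    - {"dx": 0,"dy": 0,"dz": 0,"spin": 0}
    - {"dx": 0,"dy": 0,"dz": 0,"spin": 0}

```text
time: 26.3
ee_pos: [0.53, -0.2148, 0.257]
eef_rot: [0.98, 0.198, 0.001, 0.001]
ft_force: [0.6, 0.2, -1.4]
width: 0.0596
grip_force: 25.0
```

Call:
move_arm:
  steps:
    - {"dx": -0.1,"dy": 0.05,"dz": 0.4,"spin": 0}
    - {"dx": 0,"dy": 0,"dz": 0.4,"spin": 0}
    - {"dx": 0,"dy": 0,"dz": 0.2,"spin": 0}
    - {"dx": 0,"dy": 0,"dz": 0,"spin": 0}
    - {"dx": 0,"dy": 0,"dz": 0,"spin": 0}

```text
time: 26.8
ee_pos: [0.5286, -0.2157, 0.2451]
eef_rot: [0.98, 0.198, -0.0, 0.0]
ft_force: [0.1, 0.4, -1.5]
width: 0.0596
grip_force: 25.0
```

Call:
move_arm:
  steps:
    - {"dx": 0,"dy": 0,"dz": 0.1,"spin": 0}
    - {"dx": 0,"dy": 0,"dz": 0.1,"spin": 0}
    - {"dx": 0,"dy": 0,"dz": 0.1,"spin": 0}
    - {"dx": 0,"dy": 0,"dz": 0,"spin": 0}
    - {"dx": 0,"dy": 0,"dz": 0,"spin": 0}

```text
time: 27.3
ee_pos: [0.5286, -0.2157, 0.2421]
eef_rot: [0.98, 0.198, -0.0, 0.0]
ft_force: [-1.1, -0.3, -1.0]
width: 0.06
grip_force: 25.0
```

Call:
move_arm:
  steps:
    - {"dx": 0,"dy": 0,"dz": 0.1,"spin": 0}
    - {"dx": 0,"dy": 0,"dz": 0.1,"spin": 0}
    - {"dx": 0,"dy": 0,"dz": 0.1,"spin": 0}
    - {"dx": 0,"dy": 0,"dz": 0,"spin": 0}

```text
time: 27.7
ee_pos: [0.5286, -0.2157, 0.2393]
eef_rot: [0.98, 0.198, 0.0, 0.0]
ft_force: [-1.7, -0.1, 1.4]
width: 0.0602
grip_force: 25.0
```

Call:
move_arm:
  steps:
    - {"dx": 0,"dy": 0,"dz": 0,"spin": 0}
    - {"dx": 0,"dy": 0,"dz": 0,"spin": 0}
    - {"dx": 0,"dy": 0,"dz": 0,"spin": 0}
    - {"dx": 0,"dy": 0,"dz": -1,"spin": 0}
    - {"dx": 0,"dy": 0,"dz": -4,"spin": 0}
    - {"dx": 0,"dy": 0,"dz": -4,"spin": 0}
    - {"dx": 0,"dy": 0,"dz": -4,"spin": 0}
    - {"dx": 0,"dy": 0,"dz": -4,"spin": 0}
    - {"dx": 0,"dy": 0,"dz": 0,"spin": 0}
    - {"dx": 0,"dy": 0,"dz": 0,"spin": 0}
  claw: 8

```text
time: 28.7
ee_pos: [0.5286, -0.2156, 0.4106]
eef_rot: [0.98, 0.198, 0.001, 0.001]
ft_force: [0.2, -0.7, -1.1]
width: 0.0802
grip_force: 0.0
```

```bash
python3 - <<'E'
from h import *
c=imaging.camera("wrist")
print(det(c,(.5341,-.2137,.397),.07),det(c,(.5341,-.2137,.397),.076))
t=imaging.camera("top")
for g in [(.5927,.2313,2.8517),(.4565,.3805,-2.704)]: print(det(t,g,.026,rad=.06))
plan((.594,.233,.4125,2.859))
E
```

```text
(array([ 0.53349528, -0.21396966,  0.40116634]), np.float64(0.001220779433904061), 1010) (array([ 0.5349779 , -0.21311651,  0.40833042]), np.float64(0.0008069334329483408), 1010)
(array([0.59382592, 0.23297769, 2.85907824]), np.float64(0.0005776318655734232), 326)
(array([ 0.45565668,  0.38358016, -2.73261799]), np.float64(0.000559715287102035), 334)
at [ 0.5283 -0.2156  0.4085] 0.398
leg 17 rows
  dx 1.38 dy -2.28 dz -0.02 spin -0.145
  dx 1.69 dy -2.06 dz -0.02 spin -0.145
  dx 1.97 dy -1.79 dz -0.02 spin -0.145
  dx 2.21 dy -1.49 dz -0.02 spin -0.145
  dx 2.40 dy -1.16 dz -0.02 spin -0.145
  dx 2.54 dy -0.80 dz -0.02 spin -0.145
  dx 2.63 dy -0.42 dz -0.02 spin -0.145
  dx 2.67 dy -0.04 dz -0.02 spin -0.145
  dx 2.64 dy 0.35 dz -0.02 spin -0.145
  dx 2.57 dy 0.73 dz -0.02 spin -0.145
  dx 2.43 dy 1.09 dz -0.02 spin -0.145
  dx 2.25 dy 1.43 dz -0.02 spin -0.145
  dx 2.02 dy 1.74 dz -0.02 spin -0.145
  dx 1.75 dy 2.01 dz -0.02 spin -0.145
  dx 1.44 dy 2.24 dz -0.02 spin -0.145
  dx 1.10 dy 2.43 dz -0.02 spin -0.145
  dx 0.74 dy 2.56 dz -0.02 spin -0.145
```

Seated at the expected height again. On to tray A.

Call:
move_arm:
  steps:
    - {"dx": 1.38,"dy": -2.28,"dz": -0.02,"spin": -0.145}
    - {"dx": 1.69,"dy": -2.06,"dz": -0.02,"spin": -0.145}
    - {"dx": 1.97,"dy": -1.79,"dz": -0.02,"spin": -0.145}
    - {"dx": 2.21,"dy": -1.49,"dz": -0.02,"spin": -0.145}
    - {"dx": 2.4,"dy": -1.16,"dz": -0.02,"spin": -0.145}
    - {"dx": 2.54,"dy": -0.8,"dz": -0.02,"spin": -0.145}
    - {"dx": 2.63,"dy": -0.42,"dz": -0.02,"spin": -0.145}
    - {"dx": 2.67,"dy": -0.04,"dz": -0.02,"spin": -0.145}
    - {"dx": 2.64,"dy": 0.35,"dz": -0.02,"spin": -0.145}
  claw: 8.7

```text
time: 29.7
ee_pos: [0.5628, 0.0227, 0.4097]
eef_rot: [0.657, 0.754, -0.001, -0.001]
ft_force: [0.6, -0.3, -0.1]
width: 0.0869
grip_force: 0.0
```

Call:
move_arm:
  steps:
    - {"dx": 2.57,"dy": 0.73,"dz": -0.02,"spin": -0.145}
    - {"dx": 2.43,"dy": 1.09,"dz": -0.02,"spin": -0.145}
    - {"dx": 2.25,"dy": 1.43,"dz": -0.02,"spin": -0.145}
    - {"dx": 2.02,"dy": 1.74,"dz": -0.02,"spin": -0.145}
    - {"dx": 1.75,"dy": 2.01,"dz": -0.02,"spin": -0.145}
    - {"dx": 1.44,"dy": 2.24,"dz": -0.02,"spin": -0.145}
    - {"dx": 1.1,"dy": 2.43,"dz": -0.02,"spin": -0.145}
    - {"dx": 0.74,"dy": 2.56,"dz": -0.02,"spin": -0.145}
    - {"dx": 0,"dy": 0,"dz": 0,"spin": 0}
    - {"dx": 0,"dy": 0,"dz": 0,"spin": 0}
    - {"dx": 0,"dy": 0,"dz": 0,"spin": 0}

```text
time: 30.8
ee_pos: [0.5938, 0.2316, 0.4118]
eef_rot: [0.14, 0.99, -0.001, -0.0]
ft_force: [-0.2, -0.8, -0.2]
width: 0.0871
grip_force: 0.0
```

```bash
python3 - <<'E'
from h import *
c=imaging.camera("wrist")
x,e,n=det(c,(.5938,.233,2.859),.026); print(x,e,n)
plan((x[0]-.005*np.cos(x[2]),x[1]-.005*np.sin(x[2]),.194,x[2]))
E
```

```text
[0.59418249 0.23057665 2.85774032] 0.0005488014893436235 847
at [0.5938 0.2315 0.412 ] 2.86
leg 5 rows
  dx -0.11 dy -0.02 dz 4.36 spin 0.000
  dx -0.11 dy -0.02 dz 4.36 spin 0.000
  dx -0.11 dy -0.02 dz 4.36 spin 0.000
  dx -0.11 dy -0.02 dz 4.36 spin 0.000
  dx -0.11 dy -0.02 dz 4.36 spin 0.000
```

Call:
move_arm:
  steps:
    - {"dx": -0.55,"dy": -0.08,"dz": 4,"spin": 0}
    - {"dx": 0,"dy": 0,"dz": 5,"spin": 0}
    - {"dx": 0,"dy": 0,"dz": 5,"spin": 0}
    - {"dx": 0,"dy": 0,"dz": 4,"spin": 0}
    - {"dx": 0,"dy": 0,"dz": 2.7,"spin": 0}
    - {"dx": 0,"dy": 0,"dz": 1,"spin": 0}
    - {"dx": 0,"dy": 0,"dz": 0,"spin": 0}
    - {"dx": 0,"dy": 0,"dz": 0,"spin": 0}

```text
time: 31.65
ee_pos: [0.5993, 0.2305, 0.1972]
eef_rot: [0.139, 0.99, 0.0, 0.001]
ft_force: [0.7, 0.1, 0.4]
width: 0.087
grip_force: 0.0
```

Call:
move_arm:
  steps:
    - {"dx": 0,"dy": 0,"dz": 0,"spin": 0}
    - {"dx": 0,"dy": 0,"dz": 0,"spin": 0}
    - {"dx": 0,"dy": 0,"dz": 0,"spin": 0}
    - {"dx": 0,"dy": 0,"dz": 0,"spin": 0}
    - {"dx": 0,"dy": 0,"dz": 0,"spin": 0}
  claw: 4.5

```text
time: 32.15
ee_pos: [0.5987, 0.2304, 0.1958]
eef_rot: [0.139, 0.99, -0.0, 0.0]
ft_force: [-0.9, 0.1, 2.4]
width: 0.0598
grip_force: 25.0
```

```bash
cat >> h.py <<'E'
def held(c,zrim,g=.005):
    """offset of tray centre along tool x, from the rim's front edges seen in the wrist picture: compare shoulders by width of bright area"""
    s,q=tool(); S=4
    im=cv2.resize(c["img"],None,fx=S,fy=S,interpolation=cv2.INTER_CUBIC); hsv=cv2.cvtColor(im,cv2.COLOR_RGB2HSV)
    m=((hsv[...,1]<40)&(hsv[...,2]>140)).astype(np.uint8)
    out=[]
    for v in range(0,int(260*S)):
        r=np.flatnonzero(m[v,200*S:440*S])
        if len(r)<20: continue
        P=intool(unproj(c,(np.array([[r[0]+200*S,v],[r[-1]+200*S,v]])+.5)/S-.5,zrim)); out.append((P[0,0],P[1,1]-P[0,1]))
    o=np.array(out); k=(o[:,1]>.02)&(o[:,1]<.054)&(o[:,0]>.02)&(o[:,0]<.05)
    return np.median(o[k,0]-(.045-o[k,1]/2)),k.sum()
E
python3 - <<'E'
from h import *
c=imaging.camera("wrist"); s,q=tool(); p=s["ee_pos"]; print(p,s["width"],s["grip_force"])
print(held(c,.026))
plan((p[0],p[1],.41,2.859),(.529,-.2158,.41,.396))
E
```

```text
[0.59871989 0.23051519 0.19584943] 0.05962089731368044 25.00018447637558
(np.float64(0.005817766520555399), np.int64(143))
at [0.5987 0.2305 0.1958] 2.863
leg 5 rows
  dx 0.00 dy 0.00 dz -4.28 spin 0.001
  dx 0.00 dy 0.00 dz -4.28 spin 0.001
  dx 0.00 dy 0.00 dz -4.28 spin 0.001
  dx 0.00 dy 0.00 dz -4.28 spin 0.001
  dx 0.00 dy 0.00 dz -4.28 spin 0.001
leg 17 rows
  dx -0.34 dy -2.64 dz -0.00 spin 0.145
  dx -0.72 dy -2.56 dz -0.00 spin 0.145
  dx -1.08 dy -2.43 dz -0.00 spin 0.145
  dx -1.42 dy -2.25 dz -0.00 spin 0.145
  dx -1.73 dy -2.02 dz -0.00 spin 0.145
  dx -2.00 dy -1.75 dz -0.00 spin 0.145
  dx -2.23 dy -1.44 dz -0.00 spin 0.145
  dx -2.42 dy -1.11 dz -0.00 spin 0.145
  dx -2.55 dy -0.74 dz -0.00 spin 0.145
  dx -2.63 dy -0.37 dz -0.00 spin 0.145
  dx -2.66 dy 0.02 dz -0.00 spin 0.145
  dx -2.63 dy 0.40 dz -0.00 spin 0.145
  dx -2.54 dy 0.77 dz -0.00 spin 0.145
  dx -2.40 dy 1.13 dz -0.00 spin 0.145
  dx -2.22 dy 1.47 dz -0.00 spin 0.145
  dx -1.98 dy 1.77 dz -0.00 spin 0.145
  dx -1.70 dy 2.04 dz -0.00 spin 0.145
```

Call:
move_arm:
  steps:
    - {"dx": 0,"dy": 0,"dz": -2.5,"spin": 0}
    - {"dx": 0,"dy": 0,"dz": -4.7,"spin": 0}
    - {"dx": 0,"dy": 0,"dz": -4.7,"spin": 0}
    - {"dx": 0,"dy": 0,"dz": -4.7,"spin": 0}
    - {"dx": 0,"dy": 0,"dz": -4.7,"spin": 0}
    - {"dx": 0,"dy": 0,"dz": 0,"spin": 0}
    - {"dx": -0.34,"dy": -2.64,"dz": 0,"spin": 0.145}
    - {"dx": -0.72,"dy": -2.56,"dz": 0,"spin": 0.145}
    - {"dx": -1.08,"dy": -2.43,"dz": 0,"spin": 0.145}
    - {"dx": -1.42,"dy": -2.25,"dz": 0,"spin": 0.145}
    - {"dx": -1.73,"dy": -2.02,"dz": 0,"spin": 0.145}

```text
time: 33.3
ee_pos: [0.5783, 0.0979, 0.4078]
eef_rot: [0.484, 0.875, -0.0, -0.0]
ft_force: [0.9, -0.1, -0.6]
width: 0.0596
grip_force: 25.0
```

Call:
move_arm:
  steps:
    - {"dx": -2,"dy": -1.75,"dz": 0,"spin": 0.145}
    - {"dx": -2.23,"dy": -1.44,"dz": 0,"spin": 0.145}
    - {"dx": -2.42,"dy": -1.11,"dz": 0,"spin": 0.145}
    - {"dx": -2.55,"dy": -0.74,"dz": 0,"spin": 0.145}
    - {"dx": -2.63,"dy": -0.37,"dz": 0,"spin": 0.145}
    - {"dx": -2.66,"dy": 0.02,"dz": 0,"spin": 0.145}
    - {"dx": -2.63,"dy": 0.4,"dz": 0,"spin": 0.145}
    - {"dx": -2.54,"dy": 0.77,"dz": 0,"spin": 0.145}
    - {"dx": -2.4,"dy": 1.13,"dz": 0,"spin": 0.145}
    - {"dx": -2.22,"dy": 1.47,"dz": 0,"spin": 0.145}
    - {"dx": -1.98,"dy": 1.77,"dz": 0,"spin": 0.145}
    - {"dx": -1.7,"dy": 2.04,"dz": 0,"spin": 0.145}

```text
time: 34.5
ee_pos: [0.5299, -0.2172, 0.4078]
eef_rot: [0.981, 0.195, -0.0, -0.0]
ft_force: [-0.2, -1.1, -1.5]
width: 0.0597
grip_force: 25.0
```

Call:
move_arm:
  steps:
    - {"dx": 0,"dy": 0,"dz": 0,"spin": 0}
    - {"dx": 0,"dy": 0,"dz": 0,"spin": 0}
    - {"dx": 0,"dy": 0,"dz": 0,"spin": 0}

```text
time: 34.8
ee_pos: [0.5306, -0.215, 0.4082]
eef_rot: [0.98, 0.199, -0.0, -0.0]
ft_force: [-0.5, 0.8, -1.6]
width: 0.0598
grip_force: 25.0
```

```bash
python3 - <<'E'
from h import *
plan((.529,-.2158,.28,.397))
t=imaging.camera("top")
for g in [(.4565,.3805,-2.704)]: print(det(t,g,.026,rad=.06))
E
```

```text
at [ 0.5306 -0.215   0.4082] 0.401
leg 3 rows
  dx -0.06 dy 0.00 dz 4.27 spin 0.001
  dx -0.06 dy 0.00 dz 4.27 spin 0.001
  dx -0.06 dy 0.00 dz 4.27 spin 0.001
(array([ 0.45565614,  0.38358181, -2.73227549]), np.float64(0.0005557435426319615), 335)
```

Call:
move_arm:
  steps:
    - {"dx": -0.19,"dy": 0,"dz": 3,"spin": 0.003}
    - {"dx": 0,"dy": 0,"dz": 4,"spin": 0}
    - {"dx": 0,"dy": 0,"dz": 4,"spin": 0}
    - {"dx": 0,"dy": 0,"dz": 2,"spin": 0}
    - {"dx": 0,"dy": 0,"dz": 0.8,"spin": 0}
    - {"dx": 0,"dy": 0,"dz": 0,"spin": 0}
    - {"dx": 0,"dy": 0,"dz": 0,"spin": 0}
    - {"dx": 0,"dy": 0,"dz": 0,"spin": 0}
    - {"dx": 0,"dy": 0,"dz": 0,"spin": 0}

```text
time: 35.75
ee_pos: [0.529, -0.217, 0.2718]
eef_rot: [0.981, 0.196, 0.001, 0.001]
ft_force: [-0.2, 0.4, -1.4]
width: 0.0598
grip_force: 25.0
```

Call:
move_arm:
  steps:
    - {"dx": 0.03,"dy": -0.08,"dz": 0.3,"spin": -0.003}
    - {"dx": 0,"dy": 0,"dz": 0.3,"spin": 0}
    - {"dx": 0,"dy": 0,"dz": 0.1,"spin": 0}
    - {"dx": 0,"dy": 0,"dz": 0.1,"spin": 0}
    - {"dx": 0,"dy": 0,"dz": 0,"spin": 0}
    - {"dx": 0,"dy": 0,"dz": 0,"spin": 0}

```text
time: 36.35
ee_pos: [0.5286, -0.2161, 0.2625]
eef_rot: [0.98, 0.198, -0.0, 0.0]
ft_force: [-0.5, 0.0, -1.2]
width: 0.0593
grip_force: 25.0
```

Call:
move_arm:
  steps:
    - {"dx": 0,"dy": 0,"dz": 0.1,"spin": 0}
    - {"dx": 0,"dy": 0,"dz": 0.1,"spin": 0}
    - {"dx": 0,"dy": 0,"dz": 0.1,"spin": 0}
    - {"dx": 0,"dy": 0,"dz": 0,"spin": 0}

```text
time: 36.75
ee_pos: [0.5286, -0.2161, 0.2598]
eef_rot: [0.98, 0.198, 0.0, 0.0]
ft_force: [-1.3, 0.1, 1.1]
width: 0.0596
grip_force: 25.0
```

Call:
move_arm:
  steps:
    - {"dx": 0,"dy": 0,"dz": 0,"spin": 0}
    - {"dx": 0,"dy": 0,"dz": 0,"spin": 0}
    - {"dx": 0,"dy": 0,"dz": 0,"spin": 0}
    - {"dx": 0,"dy": 0,"dz": -1,"spin": 0}
    - {"dx": 0,"dy": 0,"dz": -4,"spin": 0}
    - {"dx": 0,"dy": 0,"dz": -4,"spin": 0}
    - {"dx": 0,"dy": 0,"dz": -4,"spin": 0}
    - {"dx": 0,"dy": 0,"dz": -2,"spin": 0}
    - {"dx": 0,"dy": 0,"dz": 0,"spin": 0}
    - {"dx": 0,"dy": 0,"dz": 0,"spin": 0}
  claw: 8

```text
time: 37.75
ee_pos: [0.5285, -0.216, 0.41]
eef_rot: [0.98, 0.198, 0.0, 0.0]
ft_force: [0.5, 1.3, -0.9]
width: 0.0805
grip_force: 0.0
```

```bash
python3 - <<'E'
from h import *
c=imaging.camera("wrist")
print(det(c,(.5341,-.2137,.397),.09),det(c,(.5341,-.2137,.397),.096))
t=imaging.camera("top")
print(det(t,(.4565,.3805,-2.704),.026,rad=.06))
plan((.456,.383,.4125,-2.733,3.155))
E
```

```text
(array([ 0.52629874, -0.21639546,  0.05627371]), np.float64(0.01133221973344593), 1847) (array([ 0.52824337, -0.21549821,  0.07359091]), np.float64(0.012118316489872931), 1913)
(array([ 0.45566081,  0.38357656, -2.73246441]), np.float64(0.0005480481837310099), 334)
at [ 0.5283 -0.216   0.4086] 0.398
leg 22 rows
  dx 0.75 dy -2.64 dz -0.02 spin -0.143
  dx 1.12 dy -2.50 dz -0.02 spin -0.143
  dx 1.47 dy -2.32 dz -0.02 spin -0.143
  dx 1.78 dy -2.08 dz -0.02 spin -0.143
  dx 2.06 dy -1.81 dz -0.02 spin -0.143
  dx 2.30 dy -1.49 dz -0.02 spin -0.143
  dx 2.49 dy -1.15 dz -0.02 spin -0.143
  dx 2.63 dy -0.78 dz -0.02 spin -0.143
  dx 2.71 dy -0.40 dz -0.02 spin -0.143
  dx 2.74 dy -0.01 dz -0.02 spin -0.143
  dx 2.72 dy 0.39 dz -0.02 spin -0.143
  dx 2.63 dy 0.77 dz -0.02 spin -0.143
  dx 2.50 dy 1.14 dz -0.02 spin -0.143
  dx 2.31 dy 1.48 dz -0.02 spin -0.143
  dx 2.07 dy 1.80 dz -0.02 spin -0.143
  dx 1.79 dy 2.08 dz -0.02 spin -0.143
  dx 1.48 dy 2.31 dz -0.02 spin -0.143
  dx 1.13 dy 2.50 dz -0.02 spin -0.143
  dx 0.76 dy 2.63 dz -0.02 spin -0.143
  dx 0.38 dy 2.72 dz -0.02 spin -0.143
  dx -0.01 dy 2.74 dz -0.02 spin -0.143
  dx -0.40 dy 2.71 dz -0.02 spin -0.143
```

Call:
move_arm:
  steps:
    - {"dx": 0.75,"dy": -2.64,"dz": -0.02,"spin": -0.143}
    - {"dx": 1.12,"dy": -2.5,"dz": -0.02,"spin": -0.143}
    - {"dx": 1.47,"dy": -2.32,"dz": -0.02,"spin": -0.143}
    - {"dx": 1.78,"dy": -2.08,"dz": -0.02,"spin": -0.143}
    - {"dx": 2.06,"dy": -1.81,"dz": -0.02,"spin": -0.143}
    - {"dx": 2.3,"dy": -1.49,"dz": -0.02,"spin": -0.143}
    - {"dx": 2.49,"dy": -1.15,"dz": -0.02,"spin": -0.143}
    - {"dx": 2.63,"dy": -0.78,"dz": -0.02,"spin": -0.143}
    - {"dx": 2.71,"dy": -0.4,"dz": -0.02,"spin": -0.143}
    - {"dx": 2.74,"dy": 0,"dz": -0.02,"spin": -0.143}
    - {"dx": 2.72,"dy": 0.39,"dz": -0.02,"spin": -0.143}
  claw: 8.7

```text
time: 38.95
ee_pos: [0.4926, 0.0844, 0.4108]
eef_rot: [0.55, 0.835, -0.001, -0.001]
ft_force: [0.4, -0.6, 0.5]
width: 0.087
grip_force: 0.0
```

Call:
move_arm:
  steps:
    - {"dx": 2.63,"dy": 0.77,"dz": -0.02,"spin": -0.143}
    - {"dx": 2.5,"dy": 1.14,"dz": -0.02,"spin": -0.143}
    - {"dx": 2.31,"dy": 1.48,"dz": -0.02,"spin": -0.143}
    - {"dx": 2.07,"dy": 1.8,"dz": -0.02,"spin": -0.143}
    - {"dx": 1.79,"dy": 2.08,"dz": -0.02,"spin": -0.143}
    - {"dx": 1.48,"dy": 2.31,"dz": -0.02,"spin": -0.143}
    - {"dx": 1.13,"dy": 2.5,"dz": -0.02,"spin": -0.143}
    - {"dx": 0.76,"dy": 2.63,"dz": -0.02,"spin": -0.143}
    - {"dx": 0.38,"dy": 2.72,"dz": -0.02,"spin": -0.143}
    - {"dx": 0,"dy": 2.74,"dz": -0.02,"spin": -0.143}
    - {"dx": -0.4,"dy": 2.71,"dz": -0.02,"spin": -0.143}

```text
time: 40.05
ee_pos: [0.4587, 0.384, 0.4128]
eef_rot: [-0.203, 0.979, -0.0, -0.001]
ft_force: [0.5, 0.1, -0.3]
width: 0.0871
grip_force: 0.0
```

Call:
move_arm:
  steps:
    - {"dx": 0,"dy": 0,"dz": 0,"spin": 0}
    - {"dx": 0,"dy": 0,"dz": 0,"spin": 0}
    - {"dx": 0,"dy": 0,"dz": 0,"spin": 0}

```text
time: 40.35
ee_pos: [0.4594, 0.3823, 0.4132]
eef_rot: [-0.199, 0.98, -0.0, -0.0]
ft_force: [-0.5, 0.4, -0.4]
width: 0.087
grip_force: 0.0
```

```bash
python3 - <<'E'
from h import *
c=imaging.camera("wrist")
x,e,n=det(c,(.4556,.3836,-2.732),.026,rad=.06); print(x,e,n)
plan((x[0]-.005*np.cos(x[2]),x[1]-.005*np.sin(x[2]),.194,x[2]))
print(telemetry.read_state()["joint_positions"])
t=imaging.camera("top"); cv2.imwrite("pics/t4.png",cv2.resize(t["img"][110:230,350:470,::-1],None,fx=5,fy=5,interpolation=cv2.INTER_CUBIC))
E
```

```text
[ 0.45619281  0.38114572 -2.73098798] 0.0005358489354221888 851
at [0.4595 0.3822 0.4135] -2.742
leg 5 rows
  dx -0.03 dy 0.01 dz 4.39 spin -0.002
  dx -0.03 dy 0.01 dz 4.39 spin -0.002
  dx -0.03 dy 0.01 dz 4.39 spin -0.002
  dx -0.03 dy 0.01 dz 4.39 spin -0.002
  dx -0.03 dy 0.01 dz 4.39 spin -0.002
[ 1.43585490e-03  4.46099593e-01 -1.02488136e+00  1.48404364e+00
  3.82327108e-01  1.42625438e+00  9.35480071e-01]
```

View pics/t4.png

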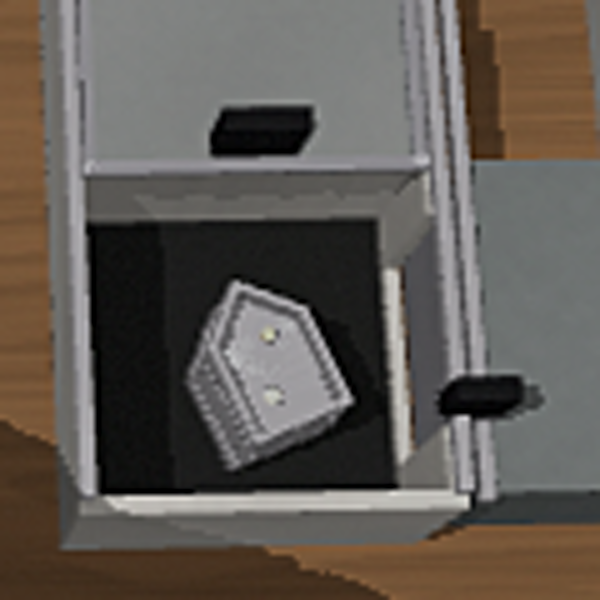

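The stack of base plus three sits square in the chamber (about 270,370). Now tray C.

Call:
move_arm:
  steps:
    - {"dx": -0.15,"dy": 0.05,"dz": 4,"spin": -0.011}
    - {"dx": 0,"dy": 0,"dz": 5,"spin": 0}
    - {"dx": 0,"dy": 0,"dz": 5,"spin": 0}
    - {"dx": 0,"dy": 0,"dz": 4,"spin": 0}
    - {"dx": 0,"dy": 0,"dz": 2.8,"spin": 0}
    - {"dx": 0,"dy": 0,"dz": 1,"spin": 0}
    - {"dx": 0,"dy": 0,"dz": 0,"spin": 0}
    - {"dx": 0,"dy": 0,"dz": 0,"spin": 0}

```text
time: 41.25
ee_pos: [0.4606, 0.3846, 0.1976]
eef_rot: [-0.205, 0.979, 0.0, 0.001]
ft_force: [0.4, 0.1, 0.6]
width: 0.0869
grip_force: 0.0
```

Call:
move_arm:
  steps:
    - {"dx": 0,"dy": 0,"dz": 0,"spin": 0}
    - {"dx": 0,"dy": 0,"dz": 0,"spin": 0}
    - {"dx": 0,"dy": 0,"dz": 0,"spin": 0}
    - {"dx": 0,"dy": 0,"dz": 0,"spin": 0}
    - {"dx": 0,"dy": 0,"dz": 0,"spin": 0}
  claw: 4.5

```text
time: 41.75
ee_pos: [0.4602, 0.3843, 0.1962]
eef_rot: [-0.205, 0.979, -0.0, 0.0]
ft_force: [0.5, -0.0, 2.6]
width: 0.0597
grip_force: 25.0
```

```bash
python3 - <<'E'
from h import *
c=imaging.camera("wrist"); s,q=tool(); p=s["ee_pos"]; print(p,s["width"],s["grip_force"])
print(held(c,.026),intool([.4562,.3811]))
plan((p[0],p[1],.415,-2.731),(.529,-.2158,.415,.396,-3.155))
E
```

```text
[0.46020882 0.38428784 0.19621544] 0.05967516359252517 24.99789923429489
(np.float64(0.004607283474503537), np.int64(55)) [[ 0.00495148 -0.00130988]]
at [0.4602 0.3843 0.1962] -2.728
leg 5 rows
  dx -0.00 dy 0.00 dz -4.38 spin 0.001
  dx -0.00 dy 0.00 dz -4.38 spin 0.001
  dx -0.00 dy 0.00 dz -4.38 spin 0.001
  dx -0.00 dy 0.00 dz -4.38 spin 0.001
  dx -0.00 dy 0.00 dz -4.38 spin 0.001
leg 22 rows
  dx 0.80 dy -2.63 dz -0.00 spin 0.143
  dx 0.42 dy -2.71 dz -0.00 spin 0.143
  dx 0.03 dy -2.75 dz -0.00 spin 0.143
  dx -0.37 dy -2.72 dz -0.00 spin 0.143
  dx -0.75 dy -2.64 dz -0.00 spin 0.143
  dx -1.12 dy -2.51 dz -0.00 spin 0.143
  dx -1.47 dy -2.32 dz -0.00 spin 0.143
  dx -1.78 dy -2.09 dz -0.00 spin 0.143
  dx -2.06 dy -1.81 dz -0.00 spin 0.143
  dx -2.30 dy -1.50 dz -0.00 spin 0.143
  dx -2.49 dy -1.15 dz -0.00 spin 0.143
  dx -2.63 dy -0.78 dz -0.00 spin 0.143
  dx -2.72 dy -0.40 dz -0.00 spin 0.143
  dx -2.75 dy -0.01 dz -0.00 spin 0.143
  dx -2.72 dy 0.38 dz -0.00 spin 0.143
  dx -2.64 dy 0.77 dz -0.00 spin 0.143
  dx -2.50 dy 1.14 dz -0.00 spin 0.143
  dx -2.31 dy 1.48 dz -0.00 spin 0.143
  dx -2.07 dy 1.80 dz -0.00 spin 0.143
  dx -1.80 dy 2.08 dz -0.00 spin 0.143
  dx -1.48 dy 2.31 dz -0.00 spin 0.143
  dx -1.14 dy 2.50 dz -0.00 spin 0.143
```

Call:
move_arm:
  steps:
    - {"dx": 0,"dy": 0,"dz": -2.5,"spin": 0}
    - {"dx": 0,"dy": 0,"dz": -4.9,"spin": 0}
    - {"dx": 0,"dy": 0,"dz": -4.8,"spin": 0}
    - {"dx": 0,"dy": 0,"dz": -4.8,"spin": 0}
    - {"dx": 0,"dy": 0,"dz": -4.8,"spin": 0}
    - {"dx": 0,"dy": 0,"dz": 0,"spin": 0}
    - {"dx": 0.8,"dy": -2.63,"dz": 0,"spin": 0.1435}
    - {"dx": 0.42,"dy": -2.71,"dz": 0,"spin": 0.1435}
    - {"dx": 0.03,"dy": -2.75,"dz": 0,"spin": 0.1435}
    - {"dx": -0.37,"dy": -2.72,"dz": 0,"spin": 0.1435}
    - {"dx": -0.75,"dy": -2.64,"dz": 0,"spin": 0.1435}
    - {"dx": -1.12,"dy": -2.51,"dz": 0,"spin": 0.1435}

```text
time: 43.0
ee_pos: [0.4791, 0.2192, 0.4129]
eef_rot: [0.225, 0.974, -0.0, -0.0]
ft_force: [-0.1, -0.1, -1.7]
width: 0.0598
grip_force: 25.0
```

Call:
move_arm:
  steps:
    - {"dx": -1.47,"dy": -2.32,"dz": 0,"spin": 0.1435}
    - {"dx": -1.78,"dy": -2.09,"dz": 0,"spin": 0.1435}
    - {"dx": -2.06,"dy": -1.81,"dz": 0,"spin": 0.1435}
    - {"dx": -2.3,"dy": -1.5,"dz": 0,"spin": 0.1435}
    - {"dx": -2.49,"dy": -1.15,"dz": 0,"spin": 0.1435}
    - {"dx": -2.63,"dy": -0.78,"dz": 0,"spin": 0.1435}
    - {"dx": -2.72,"dy": -0.4,"dz": 0,"spin": 0.1435}
    - {"dx": -2.75,"dy": -0.01,"dz": 0,"spin": 0.1435}
    - {"dx": -2.72,"dy": 0.38,"dz": 0,"spin": 0.1435}
    - {"dx": -2.64,"dy": 0.77,"dz": 0,"spin": 0.1435}
    - {"dx": -2.5,"dy": 1.14,"dz": 0,"spin": 0.1435}
    - {"dx": -2.31,"dy": 1.48,"dz": 0,"spin": 0.1435}

```text
time: 44.2
ee_pos: [0.5169, -0.1079, 0.4129]
eef_rot: [0.886, 0.464, -0.001, -0.0]
ft_force: [0.6, 0.3, -2.0]
width: 0.0603
grip_force: 25.0
```

Call:
move_arm:
  steps:
    - {"dx": -2.07,"dy": 1.8,"dz": 0,"spin": 0.1435}
    - {"dx": -1.8,"dy": 2.08,"dz": 0,"spin": 0.1435}
    - {"dx": -1.48,"dy": 2.31,"dz": 0,"spin": 0.1435}
    - {"dx": -1.14,"dy": 2.5,"dz": 0,"spin": 0.14}
    - {"dx": 0,"dy": 0,"dz": 0,"spin": 0}
    - {"dx": 0,"dy": 0,"dz": 0,"spin": 0}
    - {"dx": 0,"dy": 0,"dz": 0,"spin": 0}
    - {"dx": 0,"dy": 0,"dz": 0,"spin": 0}

```text
time: 45.0
ee_pos: [0.5299, -0.2148, 0.4138]
eef_rot: [0.98, 0.2, -0.0, -0.0]
ft_force: [-0.3, 0.6, -1.8]
width: 0.06
grip_force: 25.0
```

```bash
python3 - <<'E'
from h import *
plan((.529,-.2158,.295,.397))
E
```

```text
at [ 0.5299 -0.2148  0.4138] 0.404
leg 3 rows
  dx -0.04 dy 0.02 dz 3.96 spin 0.002
  dx -0.04 dy 0.02 dz 3.96 spin 0.002
  dx -0.04 dy 0.02 dz 3.96 spin 0.002
```

Call:
move_arm:
  steps:
    - {"dx": -0.12,"dy": 0.06,"dz": 3,"spin": 0.007}
    - {"dx": 0,"dy": 0,"dz": 4,"spin": 0}
    - {"dx": 0,"dy": 0,"dz": 3,"spin": 0}
    - {"dx": 0,"dy": 0,"dz": 2,"spin": 0}
    - {"dx": 0,"dy": 0,"dz": 0,"spin": 0}
    - {"dx": 0,"dy": 0,"dz": 0,"spin": 0}
    - {"dx": 0,"dy": 0,"dz": 0,"spin": 0}
    - {"dx": 0,"dy": 0,"dz": 0,"spin": 0}

```text
time: 45.8
ee_pos: [0.5294, -0.2169, 0.2955]
eef_rot: [0.981, 0.196, 0.001, 0.001]
ft_force: [0.4, 0.8, -1.9]
width: 0.0598
grip_force: 25.0
```

Call:
move_arm:
  steps:
    - {"dx": 0,"dy": -0.1,"dz": 0.5,"spin": -0.003}
    - {"dx": 0,"dy": 0,"dz": 0.5,"spin": 0}
    - {"dx": 0,"dy": 0,"dz": 0.1,"spin": 0}
    - {"dx": 0,"dy": 0,"dz": 0.1,"spin": 0}
    - {"dx": 0,"dy": 0,"dz": 0,"spin": 0}
    - {"dx": 0,"dy": 0,"dz": 0,"spin": 0}

```text
time: 46.4
ee_pos: [0.5286, -0.216, 0.282]
eef_rot: [0.98, 0.197, 0.0, 0.0]
ft_force: [-0.8, -0.1, -1.1]
width: 0.0597
grip_force: 25.0
```

Call:
move_arm:
  steps:
    - {"dx": 0,"dy": 0,"dz": 0.1,"spin": 0}
    - {"dx": 0,"dy": 0,"dz": 0.1,"spin": 0}
    - {"dx": 0,"dy": 0,"dz": 0.1,"spin": 0}
    - {"dx": 0,"dy": 0,"dz": 0,"spin": 0}

```text
time: 46.8
ee_pos: [0.5287, -0.2159, 0.2801]
eef_rot: [0.98, 0.197, 0.0, 0.0]
ft_force: [-4.3, 1.3, 9.5]
width: 0.0601
grip_force: 25.0
```

Call:
move_arm:
  steps:
    - {"dx": 0,"dy": 0,"dz": 0,"spin": 0}
    - {"dx": 0,"dy": 0,"dz": 0,"spin": 0}
    - {"dx": 0,"dy": 0,"dz": 0,"spin": 0}
    - {"dx": 0,"dy": 0,"dz": -1,"spin": 0}
    - {"dx": 0,"dy": 0,"dz": -4,"spin": 0}
    - {"dx": 0,"dy": 0,"dz": -4,"spin": 0}
    - {"dx": 0,"dy": 0,"dz": -5,"spin": 0}
    - {"dx": 0,"dy": 0,"dz": 0,"spin": 0}
    - {"dx": 0,"dy": 0,"dz": 0,"spin": 0}
  claw: 8

```text
time: 47.7
ee_pos: [0.5287, -0.2159, 0.4208]
eef_rot: [0.98, 0.197, 0.001, 0.001]
ft_force: [-0.4, 0.2, -0.6]
width: 0.0801
grip_force: 0.0
```

```bash
python3 - <<'E'
from h import *
c=imaging.camera("wrist")
cv2.imwrite("pics/w7.png",cv2.resize(c["img"][60:240,200:440,::-1],None,fx=3.3,fy=3.3,interpolation=cv2.INTER_CUBIC))
plan((.645,-.206,.42,1.571))
E
```

```text
at [ 0.5284 -0.2159  0.4192] 0.397
leg 9 rows
  dx 1.24 dy 0.40 dz -0.01 spin -0.130
  dx 1.17 dy 0.56 dz -0.01 spin -0.130
  dx 1.09 dy 0.71 dz -0.01 spin -0.130
  dx 0.99 dy 0.84 dz -0.01 spin -0.130
  dx 0.87 dy 0.96 dz -0.01 spin -0.130
  dx 0.74 dy 1.07 dz -0.01 spin -0.130
  dx 0.60 dy 1.16 dz -0.01 spin -0.130
  dx 0.44 dy 1.22 dz -0.01 spin -0.130
  dx 0.28 dy 1.27 dz -0.01 spin -0.130
```

View pics/w7.png

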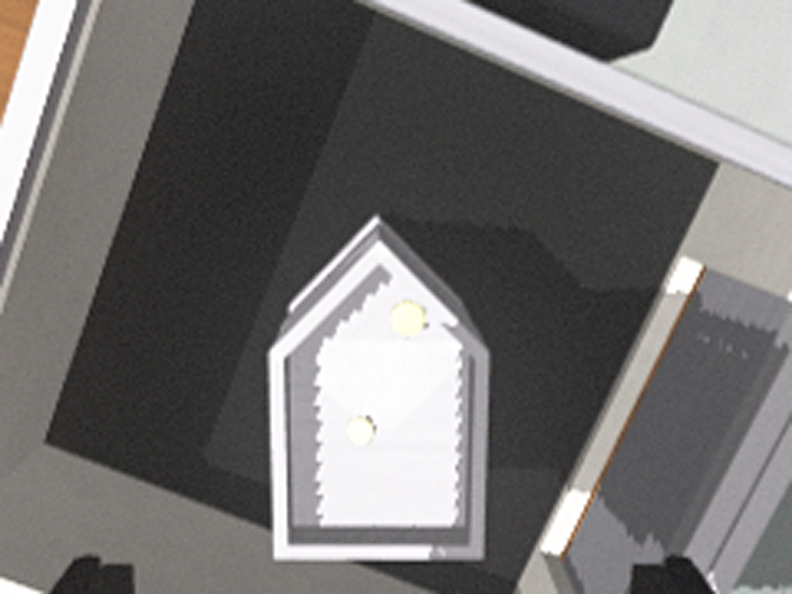

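The stack is level and square: top tray's tip at about (378,240), rear edge horizontal at 555. Now shut the hatch.

Call:
move_arm:
  steps:
    - {"dx": 1.24,"dy": 0.4,"dz": 0,"spin": -0.13}
    - {"dx": 1.17,"dy": 0.56,"dz": 0,"spin": -0.13}
    - {"dx": 1.09,"dy": 0.71,"dz": 0,"spin": -0.13}
    - {"dx": 0.99,"dy": 0.84,"dz": 0,"spin": -0.13}
    - {"dx": 0.87,"dy": 0.96,"dz": 0,"spin": -0.13}
    - {"dx": 0.74,"dy": 1.07,"dz": 0,"spin": -0.13}
    - {"dx": 0.6,"dy": 1.16,"dz": 0,"spin": -0.13}
    - {"dx": 0.44,"dy": 1.22,"dz": 0,"spin": -0.13}
    - {"dx": 0.28,"dy": 1.27,"dz": 0,"spin": -0.13}
    - {"dx": 0,"dy": 0,"dz": 0,"spin": 0}
    - {"dx": 0,"dy": 0,"dz": 0,"spin": 0}
  claw: 4.5

```text
time: 48.85
ee_pos: [0.6449, -0.2063, 0.4175]
eef_rot: [0.709, 0.705, -0.0, -0.001]
ft_force: [0.1, -0.6, 0.5]
width: 0.0449
grip_force: 0.0
```

Call:
move_arm:
  steps:
    - {"dx": 0,"dy": 0,"dz": 3,"spin": 0}
    - {"dx": 0,"dy": 0,"dz": 3,"spin": 0}
    - {"dx": 0,"dy": 0,"dz": 1,"spin": 0}
    - {"dx": 0,"dy": 0,"dz": 1,"spin": 0}
    - {"dx": 0,"dy": 0,"dz": 1,"spin": 0}
    - {"dx": 0,"dy": 0,"dz": 1.2,"spin": 0}
    - {"dx": 0,"dy": 0,"dz": 0,"spin": 0}

```text
time: 49.55
ee_pos: [0.6448, -0.2064, 0.3155]
eef_rot: [0.708, 0.706, -0.0, -0.001]
ft_force: [-0.1, -0.3, 0.1]
width: 0.0452
grip_force: 0.0
```

Call:
move_arm:
  steps:
    - {"dx": 0,"dy": -0.5,"dz": 0,"spin": 0}
    - {"dx": 0,"dy": -0.5,"dz": 0,"spin": 0}
    - {"dx": 0,"dy": -0.5,"dz": 0,"spin": 0}
    - {"dx": 0,"dy": -0.5,"dz": 0,"spin": 0}
    - {"dx": 0,"dy": -1.5,"dz": 0,"spin": 0}
    - {"dx": 0,"dy": -2,"dz": 0,"spin": 0}
    - {"dx": 0,"dy": -2,"dz": 0,"spin": 0}
    - {"dx": 0,"dy": -2,"dz": 0,"spin": 0}
    - {"dx": 0,"dy": -2,"dz": 0,"spin": 0}
    - {"dx": 0,"dy": -2,"dz": 0,"spin": 0}
    - {"dx": 0,"dy": -2,"dz": 0,"spin": 0}
    - {"dx": 0,"dy": -1.5,"dz": 0,"spin": 0}

```text
time: 50.75
ee_pos: [0.4741, -0.2061, 0.3175]
eef_rot: [0.709, 0.706, 0.0, 0.001]
ft_force: [2.7, -2.1, -0.3]
width: 0.0451
grip_force: 1.2
```

Call:
move_arm:
  steps:
    - {"dx": 0,"dy": -0.8,"dz": 0,"spin": 0}
    - {"dx": 0,"dy": -0.8,"dz": 0,"spin": 0}
    - {"dx": 0,"dy": 0,"dz": 0,"spin": 0}
    - {"dx": 0,"dy": 0,"dz": 0,"spin": 0}

```text
time: 51.15
ee_pos: [0.4593, -0.2055, 0.3169]
eef_rot: [0.708, 0.706, -0.0, -0.0]
ft_force: [-0.6, -0.1, -0.1]
width: 0.0449
grip_force: 0.0
```

Call:
move_arm:
  steps:
    - {"dx": 0,"dy": -0.5,"dz": 0,"spin": 0}
    - {"dx": 0,"dy": -0.5,"dz": 0,"spin": 0}
    - {"dx": 0,"dy": -0.3,"dz": 0,"spin": 0}
    - {"dx": 0,"dy": -0.2,"dz": 0,"spin": 0}
    - {"dx": 0,"dy": 0,"dz": 0,"spin": 0}

```text
time: 51.65
ee_pos: [0.4438, -0.2056, 0.3169]
eef_rot: [0.708, 0.706, -0.0, -0.0]
ft_force: [-0.2, 0.1, -1.0]
width: 0.0447
grip_force: 0.0
```

Call:
move_arm:
  steps:
    - {"dx": 0,"dy": -0.1,"dz": 0,"spin": 0}
    - {"dx": 0,"dy": -0.1,"dz": 0,"spin": 0}
    - {"dx": 0,"dy": 0,"dz": 0,"spin": 0}

```text
time: 51.95
ee_pos: [0.442, -0.2057, 0.3169]
eef_rot: [0.708, 0.706, -0.0, -0.0]
ft_force: [1.0, -0.5, -0.4]
width: 0.045
grip_force: 0.5
```

Call:
move_arm:
  steps:
    - {"dx": 0,"dy": -0.15,"dz": 0,"spin": 0}
    - {"dx": 0,"dy": -0.15,"dz": 0,"spin": 0}
    - {"dx": 0,"dy": 0,"dz": 0,"spin": 0}

```text
time: 52.25
ee_pos: [0.4407, -0.2055, 0.3171]
eef_rot: [0.708, 0.706, 0.002, 0.002]
ft_force: [17.0, -2.8, -13.4]
width: 0.0454
grip_force: 8.7
```

Call:
move_arm:
  steps:
    - {"dx": 0,"dy": 0.4,"dz": 0,"spin": 0}
    - {"dx": 0,"dy": 0.6,"dz": 0,"spin": 0}
    - {"dx": 0,"dy": 0.5,"dz": 0,"spin": 0}
    - {"dx": 0,"dy": 0,"dz": 0,"spin": 0}
    - {"dx": 0,"dy": 0,"dz": -2,"spin": 0}
    - {"dx": 0,"dy": 0,"dz": -4,"spin": 0}
    - {"dx": 0,"dy": 0,"dz": 0,"spin": 0}
    - {"dx": 0,"dy": 0,"dz": 0,"spin": 0}

```text
time: 53.05
ee_pos: [0.4542, -0.2057, 0.3776]
eef_rot: [0.708, 0.706, 0.0, 0.001]
ft_force: [0.1, -0.1, -0.8]
width: 0.0449
grip_force: 0.0
```

```bash
python3 - <<'E'
from h import *
plan((.490,-.3125,.378,1.571),(.490,-.3125,.317,1.571))
t=imaging.camera("top"); cv2.imwrite("pics/t5.png",cv2.resize(t["img"][110:230,350:470,::-1],None,fx=5,fy=5,interpolation=cv2.INTER_CUBIC))
E
```

```text
at [ 0.4542 -0.2057  0.3776] 1.567
leg 3 rows
  dx -3.56 dy 1.21 dz -0.01 spin -0.001
  dx -3.56 dy 1.20 dz -0.01 spin -0.001
  dx -3.56 dy 1.20 dz -0.01 spin -0.001
leg 2 rows
  dx 0.00 dy 0.00 dz 3.05 spin -0.000
   (x2)
```

View pics/t5.png

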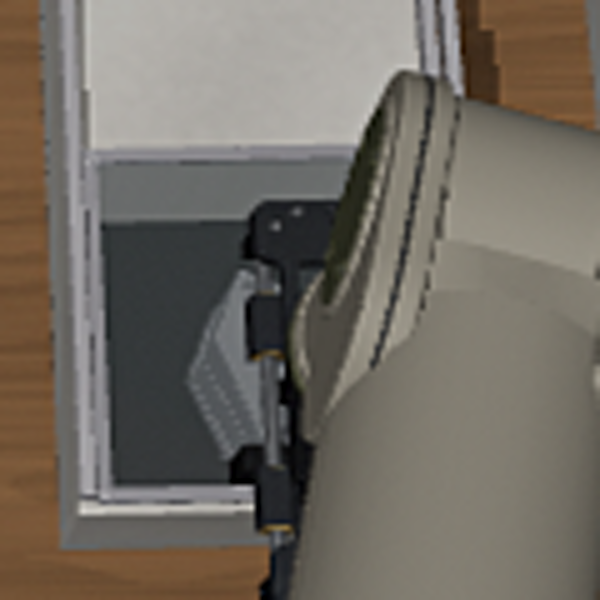

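The hatch is shut over the stack (frame front edge at row 490, back edge at 153). Now the inner door.

Call:
move_arm:
  steps:
    - {"dx": -3.56,"dy": 1.2,"dz": 0,"spin": 0}
    - {"dx": -3.56,"dy": 1.2,"dz": 0,"spin": 0}
    - {"dx": -3.56,"dy": 1.2,"dz": 0,"spin": 0}
    - {"dx": 0,"dy": 0,"dz": 0,"spin": 0}
    - {"dx": 0,"dy": 0,"dz": 1.5,"spin": 0}
    - {"dx": 0,"dy": 0,"dz": 1,"spin": 0}
    - {"dx": 0,"dy": 0,"dz": 1,"spin": 0}
    - {"dx": 0,"dy": 0,"dz": 1,"spin": 0}
    - {"dx": 0,"dy": 0,"dz": 1.5,"spin": 0}
    - {"dx": 0,"dy": 0,"dz": 0,"spin": 0}

```text
time: 54.1
ee_pos: [0.4891, -0.3121, 0.3145]
eef_rot: [0.708, 0.706, -0.0, -0.002]
ft_force: [0.4, 0.5, -0.3]
width: 0.0451
grip_force: 0.0
```

Call:
move_arm:
  steps:
    - {"dx": 0,"dy": 0.6,"dz": 0,"spin": 0}
    - {"dx": 0,"dy": 0.6,"dz": 0,"spin": 0}
    - {"dx": 0,"dy": 0.6,"dz": 0,"spin": 0}
    - {"dx": 0,"dy": 1.3,"dz": 0,"spin": 0}
    - {"dx": 0,"dy": 1.5,"dz": 0,"spin": 0}
    - {"dx": 0,"dy": 1.5,"dz": 0,"spin": 0}
    - {"dx": 0,"dy": 1.5,"dz": 0,"spin": 0}
    - {"dx": 0,"dy": 1.5,"dz": 0,"spin": 0}
    - {"dx": 0,"dy": 1.5,"dz": 0,"spin": 0}
    - {"dx": 0,"dy": 1,"dz": 0,"spin": 0}
    - {"dx": 0,"dy": 0.6,"dz": 0,"spin": 0}
    - {"dx": 0,"dy": 0,"dz": 0,"spin": 0}

```text
time: 55.3
ee_pos: [0.6125, -0.3127, 0.3169]
eef_rot: [0.708, 0.706, 0.0, 0.0]
ft_force: [-0.2, 0.2, 0.2]
width: 0.0453
grip_force: 0.0
```

Call:
move_arm:
  steps:
    - {"dx": 0,"dy": 0.2,"dz": 0,"spin": 0}
    - {"dx": 0,"dy": 0.2,"dz": 0,"spin": 0}
    - {"dx": 0,"dy": 0.2,"dz": 0,"spin": 0}
    - {"dx": 0,"dy": 0,"dz": 0,"spin": 0}

```text
time: 55.7
ee_pos: [0.6177, -0.3132, 0.317]
eef_rot: [0.708, 0.706, -0.0, 0.0]
ft_force: [-0.7, 0.7, 0.1]
width: 0.0452
grip_force: 0.6
```

Call:
move_arm:
  steps:
    - {"dx": 0,"dy": 0.1,"dz": 0,"spin": 0}
    - {"dx": 0,"dy": 0,"dz": 0,"spin": 0}
    - {"dx": 0,"dy": 0,"dz": 0,"spin": 0}

```text
time: 56.0
ee_pos: [0.6186, -0.3132, 0.317]
eef_rot: [0.708, 0.706, -0.0, -0.0]
ft_force: [-3.6, 1.2, 0.8]
width: 0.0448
grip_force: 1.7
```

Call:
move_arm:
  steps:
    - {"dx": 0,"dy": 0.1,"dz": 0,"spin": 0}
    - {"dx": 0,"dy": 0.1,"dz": 0,"spin": 0}
    - {"dx": 0,"dy": 0,"dz": 0,"spin": 0}

```text
time: 56.3
ee_pos: [0.6195, -0.3133, 0.3168]
eef_rot: [0.709, 0.706, -0.002, -0.002]
ft_force: [-12.3, 3.6, 6.1]
width: 0.0455
grip_force: 6.5
```

Hard against the open stop. Back off, lift clear and check.

Call:
move_arm:
  steps:
    - {"dx": 0,"dy": -0.4,"dz": 0,"spin": 0}
    - {"dx": 0,"dy": -0.6,"dz": 0,"spin": 0}
    - {"dx": 0,"dy": -0.5,"dz": 0,"spin": 0}
    - {"dx": 0,"dy": 0,"dz": 0,"spin": 0}
    - {"dx": 0,"dy": 0,"dz": -2,"spin": 0}
    - {"dx": 0,"dy": 0,"dz": -4,"spin": 0}
    - {"dx": 0,"dy": 0,"dz": -4,"spin": 0}
    - {"dx": 0,"dy": -3,"dz": -2,"spin": 0}
    - {"dx": 4,"dy": -3,"dz": 0,"spin": 0}
    - {"dx": 4,"dy": 0,"dz": 0,"spin": 0}
    - {"dx": 0,"dy": 0,"dz": 0,"spin": 0}

```text
time: 57.4
ee_pos: [0.5464, -0.2267, 0.4384]
eef_rot: [0.706, 0.708, 0.001, 0.001]
ft_force: [0.4, 0.9, 0.5]
width: 0.0447
grip_force: 0.0
```

```bash
python3 - <<'E'
from h import *
t=imaging.camera("scene"); cv2.imwrite("pics/s5.png",cv2.resize(t["img"][:,:,::-1],(800,500),interpolation=cv2.INTER_CUBIC))
E
```

```text
(no output)
```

View pics/s5.png

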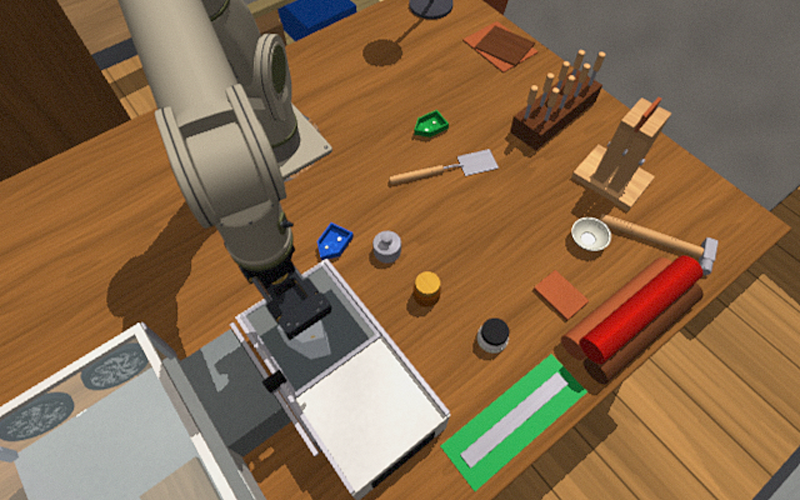

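The hatch is shut, the inner door is open (its grip is now at 275,380), no silver trays remain on the bench, and the bystanders have not moved. Handing in.

```bash
python3 -c "
from bench import job
print(job.close_job())"
```

```text
the job is handed in; nothing more can be done
None
```

The job is handed in: the inner door was pressed shut first (about 22 N), all four bench trays are nested on the base tray, the hatch is shut, the inner door is fully open, and the jars, weight and card case were not touched.

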